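# Test-fit a stirrer arbor in its taper sleeve and drift it loose again

## Robot

A 7-joint arm with a two-finger parallel gripper is mounted at the origin on the work surface. World frame = base frame: x ahead of the robot, y to its left, z up, the work surface at z = 0. Lengths are in m, angles in rad, forces in N, time in s.
With the tool pointing down it reaches from about 0.425 to 1.025 m from the base axis. Payload 9.4 kg.
Tool frame: the origin (TCP) lies on the centre line of the jaws, within the pads' length; the fingertips stand 8 mm ahead of it and the grasp point (between the pads) lies 11 mm behind it (robot.tip_reach is the y of the fingertips in the tool frame, in m); y points along the fingers, z is the direction in which the jaws open and shut, and the axes are right-handed (so a half turn about y gives the same grasp; the last joint's range is limited). The gripper opens to 85 mm and grips with 20 to 120 N. Pads are 22 mm wide; open, the fingers measure 114 mm over their backs; the gripper's body (76 mm by 85 mm) begins 54 mm behind the grasp point. The pads swing forward as they close: fully open they stand 13 mm farther back than shut.
Start: joints at [1.183, 0.599, -0.003, 1.599, 0.002, 0.943, -0.08], TCP at [0.222, -0.69, 0.239] pointing down, gripper open.
Joint ranges: [-2.57, 2.57], [-0.35, 1.97], [-1.29, 1.29], [0.11, 2.56], [-1.05, 4.19], [0.11, 1.86], [-2.63, 2.63]. Speed limits (rad/s): [2.22, 2.22, 3.01, 3.01, 3.14, 3.14, 3.14].

## Interface

Orientations are given as a unit quaternion [w, x, y, z].
In Python, from cell import robot, vision gives the robot as it stands. The module is installed in compiled form; this text tells all that it offers.
- The arm moves only by the tool send_rows, never from a script. Its argument "deltas" is a list of rows, each a list of 2 entries, a list of its own where there are three numbers: the shift along the world's x, y, z in mm, then the turn, a rotation vector about the world's x, y, z in rad. A call has 1 to 10 rows; each row is the pose to reach, as a shift and turn from the pose commanded when the call began; what a row does not reach only later rows make up. A row lasts 1/12 s, in which the tool goes at most 41.7 mm and 7.16 degrees, less where a joint would pass 70% of its speed; a pose out of reach is approached as far as the arm can. A call with a gripper value outside its range is refused whole. "grip" is the gripper command: -1 is fully open, 1 is shut, values between are in proportion, set as the call begins (left out, the last holds). The fingers move at their own pace and stop on an object; "squeeze" is the grip in N (left out, the last holds). Time passes only in rows, so rows that repeat a pose let the fingers close. It gives the time, the measured TCP pose, the force and the opening at its end, in the units of the state.
- robot.get_obs(): the state, without advancing time (a new reading comes with each control period).
- vision.grab_frame(name): name is "scene" or "top" or "wrist"; returns a dict with "color" (420x560x3 uint8, red, green, blue), "K" (3x3 intrinsics, pixels), "rvec" (rotation vector, rad) and "tvec" (3), from world to camera coordinates, as OpenCV has them. Camera axes: x right, y down, z forward; pixel columns grow to the right and rows downward; lengths in m; the calibration is good to about 2 mm. A picture is of the moment at which its call begins. There is no depth.
- robot.sign_off(): hands the job in, once; it reports no verdict.
Trained networks look in a picture, given as the dict that the camera call returned (one of the last four; its "shot" number tells which), for a name from the list of things; names that differ only in an ending like _2 or _b are one class to them, and where a whole thing is asked for, a point or a joint stands for the part that bears it (a point fixed in the world has none). Each returns a list of dicts, best first, with "p" (0 to 1); they miss things now and then, are a little off and sometimes report something else, mostly with a low value. They report only what shows in the picture. A call takes as long as a camera call. They do not tell look-alikes from the thing itself.
- vision.recognise(picture, query): "position" ([x, y, z] in m, in the coordinates of the camera as it stood for that picture, good to about 4 mm: the middle of the surface that is visible of it).
The state is a dict: "clock": time; "qpos": joint angles; "qd": joint speeds; "joint_torque": joint torques, N m; "tcp_pos": TCP position; "tool_rot": TCP orientation; "wrist_force": force on the tool from outside, world axes, zero at the start; "moment": the same for the moment, N m; "width": finger opening in m.
Only numpy, scipy, OpenCV 4.12 (cv2) and the standard library are available. Lean on these libraries where they do the work, as an engineer would, in place of code of your own. Each camera call takes 0.05 s, during which the arm holds its last target.

## Task

Test-fit the orange-headed stirrer arbor: seat its tapered shank in the spindle sleeve with a gentle twisting push (its sprung mount must not be forced down by more than 2.5 mm) until its collar is fully home on the sleeve's rim, and let go of it. Then, without touching the arbor again, drive the brass drift key through the slot under the shank, thin end first, until its thick flat part is under the shank and has lifted the arbor loose. Leave the arbor standing free in the sleeve on the level drift, and leave the spare arbor and the other things on the table where they are.

Things in the scene. Friction and masses are not known exactly. Their poses are not given: they have to be found in the camera images.
- arbor_grip (a point): Centre of the orange head of the loose stirrer arbor (0.35 kg), half-way up the head; z up along the arbor. The head is a block 26 mm along x, 30 mm along y, 36 mm high, with a brass stub 14 mm across and 10 mm high on top. At the start the arbor hangs shank down in one of the rack's two holes, collar on the rack.
- arbor: The same arbor; origin at the centre of the underside of its steel collar (46 mm across, 8 mm thick, directly under the orange head), 26 mm below the head's centre. Below the collar is a tapered shank 60 mm long, 25.6 mm across at the collar, 13 mm at its end.
- sleeve_rim (a point): Centre of the mouth of the steel spindle sleeve, at its rim, 115 mm above the table; z up, y along the cross slot. Mouth 28 mm across; the bore tapers like the shank with 1.2 mm to spare all round. The arbor is home when its collar rests on this rim (head's centre 26 mm above this point).
- stand: The sleeve's blue foot (100 x 100 x 12 mm), fixed to the table; origin under its centre, axes as the rim's. Sleeve 60 mm across, yellow band, on a spring in the foot. Set down loosely in it, the arbor centres itself with its collar 5 to 8 mm above the rim, on three stiff sprung jaws in the bore; from there the jaws' friction grows evenly until home. Released, the arbor stays where it is.
- sleeve_jaws (a point): Middle of the three sprung jaws, inside the bore on its axis, 29 mm below the rim; axes as the rim's. Pushed straight, the last few mm take 30 to 60 N, more than the sleeve's spring may be given (30 N). While the arbor is being turned, about 0.8 rad for each 2 mm down, to and fro, 8 to 16 N is enough; turning takes 0.2 to 0.4 N m.
- sleeve (a joint): How far the sleeve has sunk on its spring (m, 0 = up, its rest; range 0 to 7 mm). It stays up to a press of about 7 N on the arbor, then sinks 1 mm for each 9.4 N; 2.5 mm, a press of 30 N, is the most it may be given.
- sleeve_slot (a point): Middle of the floor of the cross slot, on the sleeve's axis, 45 mm above the table; axes as the rim's. The slot runs right through along y, open at both ends. Its sides are 18 mm apart and 44 mm long, the opening 27 mm high, the floor a disc 60 mm across. With the arbor home its shank ends 10 mm above this floor.
- drift_grip (a point): Centre of the grip of the drift key's green handle, 50 mm above the drift's flat underside. The handle is an upright block 20 mm along x, 28 mm along y, 70 mm tall from the underside up, centred here in x and y. x points along the brass blade to its thin tip. At the start the drift stands on the table, handle up.
- drift: The same loose drift key (0.3 kg); origin on its underside below the handle's centre. Blade 14 mm wide, flat below, oiled and slippery; 20 mm high from the handle to x = 88 mm, then sloping down to 5 mm at the tip, x = 163 mm. Driving it under a seated arbor takes about 15 to 25 N; its thick part is under the shank when the origin is 80 mm from the sleeve's axis.
- drift_tip (a point): Middle of the lower edge of the drift's thin end, 163 mm along x from the handle's centre; axes as the handle's.
- rack: Wooden rack fixed to the table, 190 mm along x, 72 mm along y, 72 mm tall; origin at the centre of its underside. Its two holes lie 55 mm either side of the middle along x and are wide: the arbors stand in them loosely.
- spare_grip (a point): Head's centre of the spare arbor, like the first but with a grey head, in the rack's other hole. Not to be moved.
- oil_bottle: Yellow bottle, 56 mm across, 160 mm tall; origin at its underside. Not to be moved.
- beaker: Blue cup, 76 mm across, 80 mm tall; origin at its underside. Not to be moved.
- screwdriver: Red-handled screwdriver lying on the table; origin under its middle. Not to be moved.
Not all that is in view belongs to the job. Leave any pink or turquoise look-alike of the stand alone.

How it is judged:
On the way, in this order (a step that is already met when the one before it is completed fails the run):
1. the arbor is fully home: its collar on the sleeve's rim (within 1.5 mm), upright on the axis (z of arbor_grip in the frame of sleeve_rim between 0.0235 and 0.0275 m and horizontal distance between arbor_grip and sleeve_rim below 0.004 m and angle between arbor_grip's own z axis and vertical below 0.06 rad), for 0.2 s.
2. with the arbor still home and not held, the thin end of the drift is in the slot under it (x of drift_tip in the frame of sleeve_slot between -0.012 and 0.012 m and z of drift_tip in the frame of sleeve_slot between -0.004 and 0.012 m and angle between the x axis of drift_grip and the y axis of sleeve_slot, either way round below 0.15 rad and horizontal distance between drift_tip and sleeve_slot below 0.024 m and contact force between the fingers and arbor below 0.3 N and z of arbor_grip in the frame of sleeve_rim between 0.0235 and 0.0285 m), for 0.05 s.
At the end, for the whole second after the job is handed in: The arbor stands free in the sleeve, lifted 7 to 14 mm off its home position by the drift, upright within 0.16 rad and within 8 mm of the axis; the drift lies level on the floor of the slot, along it within 0.15 rad, its handle's centre within 95 mm of the sleeve's axis; both at rest (z of arbor_grip in the frame of sleeve_rim between 0.033 and 0.04 m and horizontal distance between arbor_grip and sleeve_rim below 0.008 m and angle between arbor_grip's own z axis and vertical below 0.16 rad and horizontal distance between drift_grip and sleeve_slot below 0.095 m and angle between drift_grip's own z axis and vertical below 0.1 rad and linear speed of each of drift, arbor below 0.02 m/s and x of drift_tip in the frame of sleeve_slot between -0.012 and 0.012 m and z of drift_tip in the frame of sleeve_slot between -0.004 and 0.012 m and angle between the x axis of drift_grip and the y axis of sleeve_slot, either way round below 0.15 rad); the robot touches nothing.
It fails at once if the sleeve is forced down on its spring by more than 2.5 mm (value of joint sleeve above 0.0025 m).
It fails at once if the arbor is touched by the hand while the drift is in the slot (x of drift_tip in the frame of sleeve_slot between -0.012 and 0.012 m and z of drift_tip in the frame of sleeve_slot between -0.004 and 0.012 m and angle between the x axis of drift_grip and the y axis of sleeve_slot, either way round below 0.15 rad and horizontal distance between drift_grip and sleeve_slot below 0.185 m and contact force between the fingers and arbor above 0.5 N).
It fails at once if the spare arbor or another thing on the table is moved by more than 30 mm (distance of any of spare_grip, oil_bottle, beaker, screwdriver from where it was at the start of the episode above 0.03 m).
It also fails if it takes over 72 s, if anything falls off the work surface, if the arm or the gripper's body presses on something with over 40 N, if the wrist force passes 120 N, or if a joint passes its speed limit or range.

## Working session

There is one attempt and no reset: what is moved stays moved. The work goes in short steps, Python scripts to look and compute and a tool call to move; the robot and the scene stay as the last step left them, time stands still between calls to the robot, and variables do not carry over. Pictures are saved under pics/ and viewed, and the job is handed in when it is done.

Besides the shell and the picture viewer there is one more tool, called after "Call:" by a JSON object that holds its "method" and its "body". send_rows: Moves the arm, as the interface text tells. Its arguments: {"type":"object","properties":{"deltas":{"type":"array"},"grip":{"type":"number"},"squeeze":{"type":"number"}},"required":["deltas"]}

```bash
mkdir -p pics; cat > h.py <<'E'
import numpy as np, cv2
from cell import robot, vision
def cam(f):
    R=cv2.Rodrigues(np.array(f["rvec"],float))[0]; t=np.array(f["tvec"],float).ravel(); return R,t,np.array(f["K"])
def toworld(f,p):
    R,t,K=cam(f); return R.T@(np.array(p)-t)
def pix(f,P):
    R,t,K=cam(f); q=K@(R@np.array(P,float)+t); return q[:2]/q[2]
def ray(f,uv,z):
    R,t,K=cam(f); d=R.T@np.linalg.inv(K)@np.array([uv[0],uv[1],1.]); c=-R.T@t
    return c+d*(z-c[2])/d[2]
def save(f,n,crop=None,s=1):
    im=f["color"][:,:,::-1]
    if crop: u0,v0,u1,v1=crop; im=im[v0:v1,u0:u1]
    im=cv2.resize(im,None,fx=s,fy=s,interpolation=cv2.INTER_CUBIC)
    cv2.imwrite("pics/"+n,im)
E
python3 - <<'E'
from h import *
for c in ("scene","top"):
    f=vision.grab_frame(c); save(f,c+"0.png",s=1.4)
    for q in ["arbor_grip","arbor","sleeve_rim","stand","drift_grip","drift","drift_tip","rack","spare_grip","oil_bottle","beaker","screwdriver","sleeve_slot"]:
        try: r=vision.recognise(f,q)
        except Exception as e: print(q,e); continue
        for d in r[:3]:
            w=toworld(f,d["position"]); print(c,q,round(d["p"],2),w.round(3),pix(f,w).round(0))
print(robot.get_obs())
E
```

```text
scene arbor_grip 0.73 [ 0.561 -0.355  0.101] [190. 340.]
scene arbor 0.85 [ 0.558 -0.354  0.096] [190. 339.]
scene sleeve_rim 0.82 [ 0.606 -0.041  0.101] [292. 243.]
scene sleeve_rim 0.7 [ 0.416 -0.179  0.098] [191. 247.]
scene sleeve_rim 0.6 [0.445 0.006 0.096] [248. 202.]
scene stand 0.97 [0.449 0.008 0.043] [250. 214.]
scene stand 0.83 [ 0.611 -0.046  0.042] [292. 259.]
scene stand 0.59 [ 0.422 -0.183  0.036] [196. 263.]
scene drift_grip 0.73 [0.477 0.291 0.017] [315. 160.]
scene drift_grip 0.37 [ 0.558 -0.354  0.098] [190. 338.]
scene drift 0.71 [0.477 0.291 0.018] [315. 160.]
scene drift 0.66 [ 0.606 -0.047  0.097] [290. 246.]
scene drift 0.37 [ 0.563 -0.356  0.098] [191. 340.]
scene drift_tip 0.62 [0.477 0.294 0.024] [316. 157.]
scene rack 0.93 [ 0.51  -0.357  0.07 ] [173. 333.]
scene spare_grip 0.64 [ 0.448 -0.344  0.101] [153. 307.]
scene oil_bottle 0.82 [ 0.732 -0.243  0.109] [290. 339.]
scene oil_bottle 0.43 [ 0.512 -0.36   0.073] [173. 334.]
scene beaker 0.58 [0.667 0.388 0.053] [391. 158.]
scene screwdriver 0.58 [0.338 0.311 0.025] [279. 135.]
scene screwdriver 0.5 [ 0.60
[... 1383 characters left out ...]
lock': 1.4, 'qpos': array([ 1.18330907,  0.59932558, -0.00250057,  1.59940729,  0.0017763 ,
        0.94290883, -0.07981099]), 'qd': array([ 6.54799688e-04,  1.26308757e-03, -2.93151144e-05, -5.68407263e-04,
       -3.14047519e-04, -1.84537237e-03, -3.89416056e-04]), 'joint_torque': array([-9.16809295e-04, -7.76210833e+01,  1.56322058e+00, -2.58378285e+01,
        1.22908194e-02,  2.08675905e-03, -6.87673491e-07]), 'tcp_pos': array([ 0.22170729, -0.69025901,  0.23925362]), 'tool_rot': array([ 0.10942415, -0.10945038,  0.69860067, -0.69857288]), 'wrist_force': array([ 0.86804476, -0.10940701,  0.1811665 ]), 'moment': array([ 0.03721132,  0.01315636, -0.01915601]), 'width': 0.0852819547339281}
```

View pictures.

View pics/scene0.png

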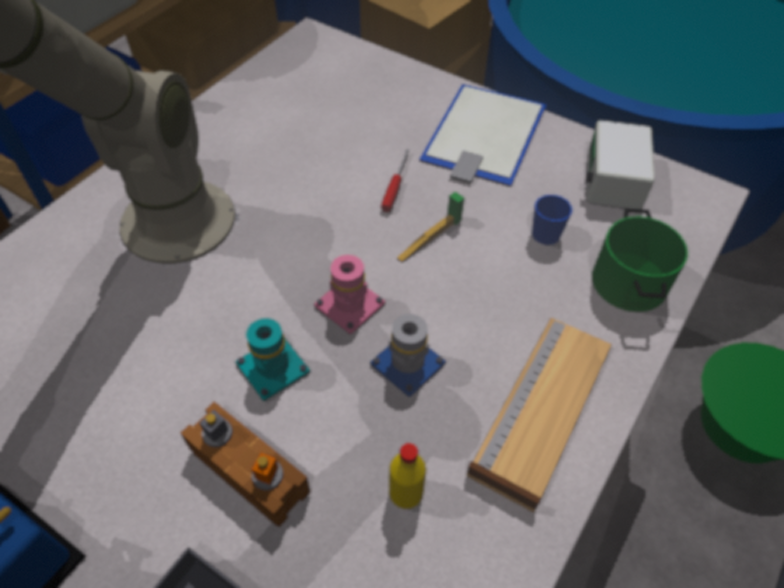

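View pics/top0.png

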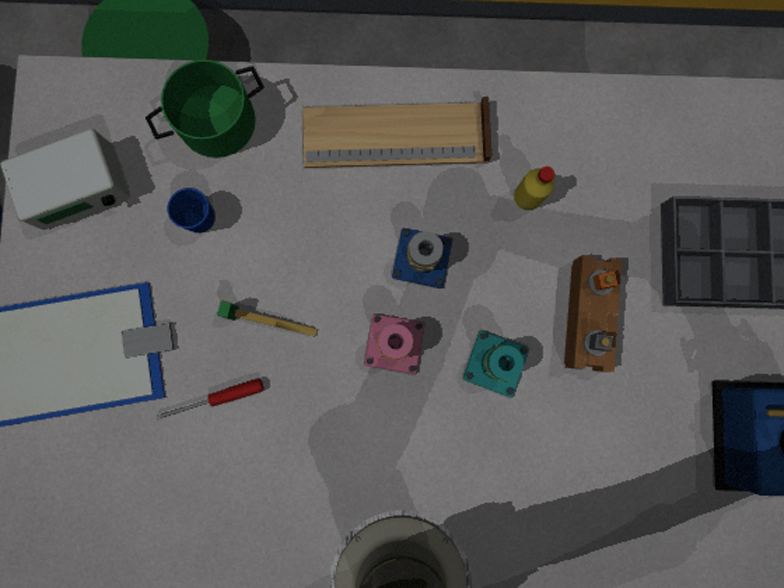

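```bash
python3 - <<'E'
from h import *
f=vision.grab_frame("top"); save(f,"t1.png",(270,150,340,215),10)
save(f,"t2.png",(400,175,455,275),6)
save(f,"t3.png",(145,205,235,245),8)
g=vision.grab_frame("scene"); save(g,"s1.png",(260,215,325,285),8)
np.save("top.npy",np.array([f],dtype=object),allow_pickle=True);np.save("scene.npy",np.array([g],dtype=object),allow_pickle=True)
E
```

```text
(no output)
```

View pics/t1.png

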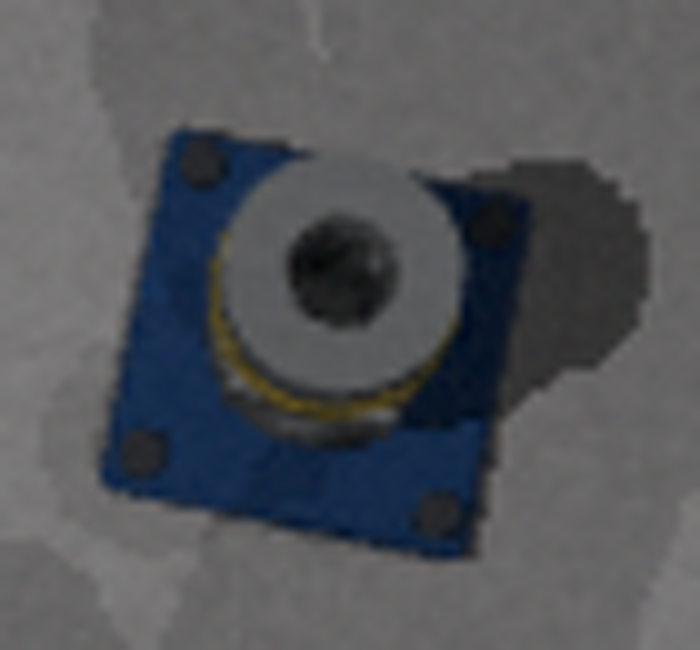

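View pics/t2.png

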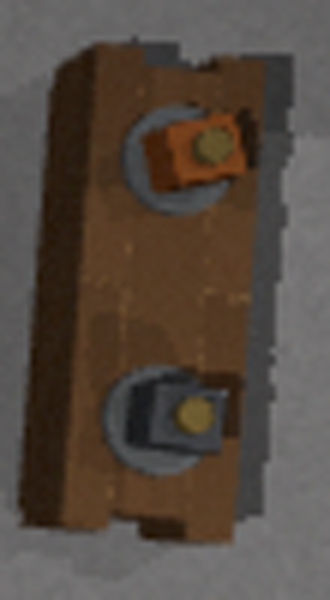

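View pics/t3.png

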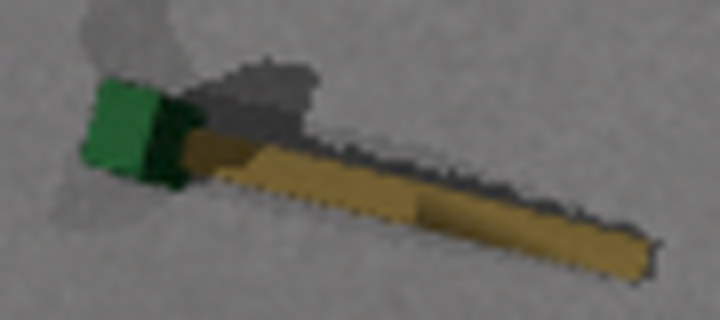

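View pics/s1.png

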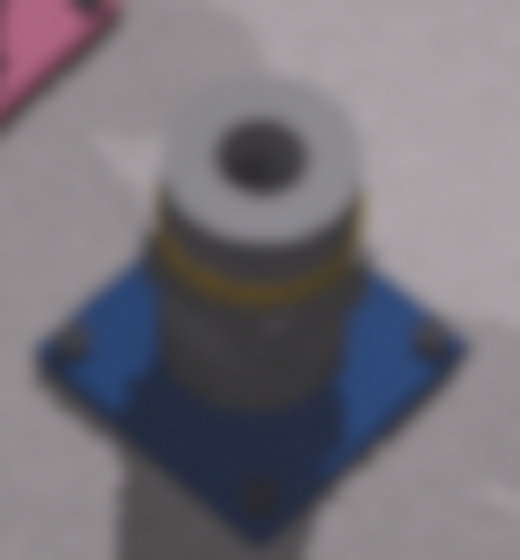

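```bash
python3 - <<'E'
from h import *
f=np.load("top.npy",allow_pickle=True)[0];g=np.load("scene.npy",allow_pickle=True)[0]
def P(f,o,s,uv,z): 
    u=(np.array(uv)+.5)/s-.5+np.array(o); return ray(f,u,z)
a=lambda *x: print(x[0],x[1].round(4))
a("rim top",P(f,(270,150),10,(342,272),.115)); a("rim scene",P(g,(260,215),8,(262,158),.115))
C=[P(f,(270,150),10,c,.012) for c in [(175,132),(532,197),(470,557),(103,485)]]
for c in C:a("foot",c)
a("ctr",sum(C)/4)
for i in range(4):
    d=C[(i+1)%4]-C[i]; print(np.linalg.norm(d),np.degrees(np.arctan2(d[1],d[0])))
a("stub",P(f,(400,175),6,(215,145),.126)); a("spare stub",P(f,(400,175),6,(196,414),.126))
A=[P(f,(400,175),6,c,.072) for c in [(97,45),(265,58),(232,540),(65,525)]]
for c in A:a("rack",c)
a("c",sum(A)/4)
h=P(f,(145,205),8,(124,128),.07);t=P(f,(145,205),8,(648,258),.003);a("handle",h);a("tip",t);d=t-h;print(np.linalg.norm(d[:2]),np.degrees(np.arctan2(d[1],d[0])))
for z in ("top","scene"):
    F=f if z=="top" else g;R,t,K=cam(F);print(z,(-R.T@t).round(3),K[0,0])
E
```

```text
rim top [ 0.5989 -0.0256  0.115 ]
rim scene [ 0.5985 -0.0269  0.115 ]
foot [0.6543 0.0139 0.012 ]
foot [ 0.6395 -0.082   0.012 ]
foot [ 0.542  -0.0671  0.012 ]
foot [0.5585 0.0307 0.012 ]
ctr [ 0.5986 -0.0261  0.012 ]
0.09708175471585781 -98.82196578311397
0.0986068411920142 171.29305574574116
0.09914108497799685 80.41488240346537
0.097303808090329 -9.912895098592553
stub [ 0.5519 -0.3462  0.126 ]
spare stub [ 0.4429 -0.3373  0.126 ]
rack [ 0.6012 -0.3142  0.072 ]
rack [ 0.5976 -0.3859  0.072 ]
rack [ 0.3936 -0.3692  0.072 ]
rack [ 0.398  -0.2993  0.072 ]
c [ 0.4976 -0.3422  0.072 ]
handle [0.4851 0.3301 0.07  ]
tip [0.4524 0.1711 0.003 ]
0.16233734854305557 -101.61789054029461
top [0.382 0.043 1.303] 491.35735015734116
scene [ 0.918 -0.577  1.038] 477.40522319681014
```

```bash
python3 - <<'E'
from h import *
from scipy.spatial.transform import Rotation as R
q=robot.get_obs()["tool_rot"]; print(R.from_quat(np.roll(q,-1)).as_matrix().round(3), robot.tip_reach)
f=vision.grab_frame("wrist"); save(f,"w0.png"); Rr,t,K=cam(f); print((-Rr.T@t),Rr,K)
E
```

```text
[[-0.952 -0.     0.306]
 [-0.306 -0.    -0.952]
 [ 0.    -1.     0.   ]] 0.008
[ 0.29371538 -0.66881755  0.37370746] [[ 3.05930208e-01 -9.52053865e-01 -3.82710180e-04]
 [-9.10944556e-01 -2.92837064e-01  2.90562333e-01]
 [-2.76743063e-01 -8.85431671e-02 -9.56855989e-01]] [[329.89948462   0.         278.86483394]
 [  0.         329.89948462 211.08260151]
 [  0.           0.           1.        ]]
```

Call:
{"method": "send_rows", "body": {"deltas": [[[35, 36, 0], [0, 0, 0]], [[65, 66, 0], [0, 0, 0]], [[95, 96, 0], [0, 0, 0]], [[125, 126, 0], [0, 0, 0]], [[155, 156, 0], [0, 0, 0]], [[185, 186, 0], [0, 0, 0]], [[215, 216, 0], [0, 0, 0]], [[245, 246, 0], [0, 0, 0]], [[275, 276, 0], [0, 0, 0]], [[300, 300, 0], [0, 0, 0]]], "grip": -1}}

```text
clock: 2.38
tcp_pos: [0.5174, -0.394, 0.2396]
tool_rot: [-0.109, 0.109, -0.698, 0.699]
wrist_force: [0.4, -0.9, 0.3]
width: 0.0859
```

```bash
python3 - <<'E'
from h import *
o=robot.get_obs(); print(o["tcp_pos"],o["qpos"].round(3),o["clock"])
f=vision.grab_frame("wrist"); save(f,"w1.png",s=1.4);np.save("w1.npy",np.array([f],dtype=object),allow_pickle=True)
print(pix(f,[0.552,-0.346,.126]),pix(f,[.5987,-.0262,.115]))
E
```

```text
[ 0.51743579 -0.39399443  0.23956238] [ 0.573  0.508 -0.015  1.78   0.01   0.854 -0.706] 2.3833
[229.60782553 149.66039618] [-223.70235708  -73.42293728]
```

View pics/w1.png

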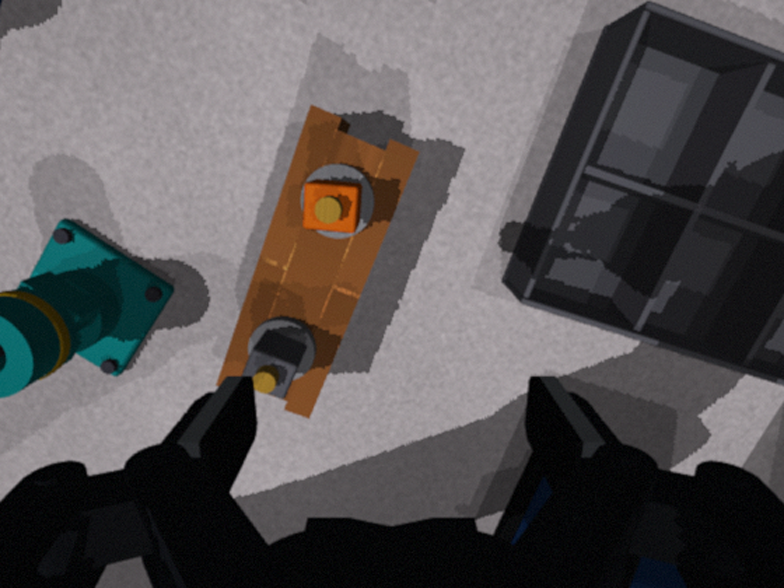

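```bash
python3 - <<'E'
from h import *
f=np.load("w1.npy",allow_pickle=True)[0]; save(f,"w1c.png",(200,110,280,180),8)
E
```

```text
(no output)
```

View pics/w1c.png

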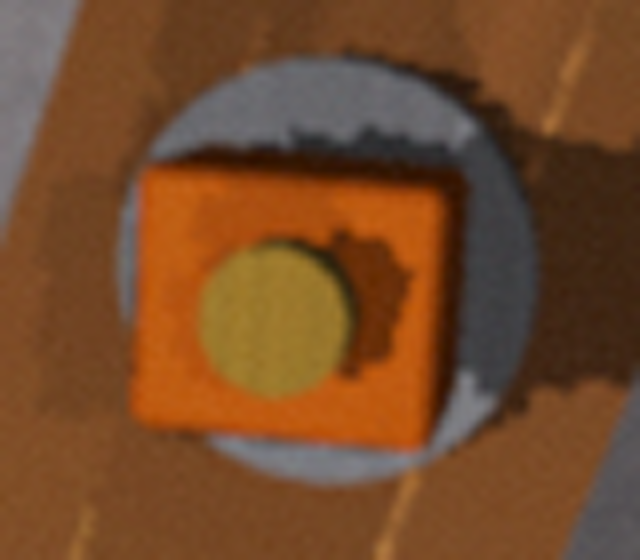

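```bash
python3 - <<'E'
from h import *
f=np.load("w1.npy",allow_pickle=True)[0]
def P(o,s,uv,z): 
    u=(np.array(uv)+.5)/s-.5+np.array(o); return ray(f,u,z)
o=(200,110)
C=[P(o,8,c,.116) for c in [(142,165),(445,185),(428,447),(133,420)]]
print(sum(C)/4, P(o,8,(277,318),.126),P(o,8,(328,270),.08))
for i in range(4):
    d=C[(i+1)%4]-C[i]; print(np.linalg.norm(d),np.degrees(np.arctan2(d[1],d[0])))
Rr=cam(f)[0];print(np.degrees(np.arctan2(Rr[0][1],Rr[0][0])))
E
```

```text
[ 0.55322674 -0.3488569   0.116     ] [ 0.55328812 -0.34917342  0.126     ] [ 0.55331143 -0.34877709  0.08      ]
0.028830475274475152 -75.87689084950163
0.02513258258269476 -167.18629471972253
0.028897049435085025 102.55419219544756
0.024342992556794896 12.639988369497459
-72.1909273777825
```

Call:
{"method": "send_rows", "body": {"deltas": [[[16, 22, 0], [0, 0, -0.04]], [[31, 42, 0], [0, 0, -0.08]], [[31, 42, -30], [0, 0, -0.08]], [[31, 42, -60], [0, 0, -0.08]], [[31, 42, -85], [0, 0, -0.08]], [[31, 42, -105], [0, 0, -0.08]], [[31, 42, -105], [0, 0, -0.08]]]}}

```text
clock: 3.02
tcp_pos: [0.5453, -0.3525, 0.1303]
tool_rot: [0.08, -0.083, 0.704, -0.701]
wrist_force: [-1.1, 0.5, 0.2]
width: 0.0854
```

```bash
python3 - <<'E'
from h import *
o=robot.get_obs(); print(o["tcp_pos"],o["qpos"].round(3),o["clock"])
f=vision.grab_frame("wrist"); save(f,"w2.png",s=1.4)
E
```

```text
[ 0.54533103 -0.35246378  0.13034733] [ 0.486  0.637  0.     1.865 -0.     0.646 -0.853] 3.0167
```

View pics/w2.png

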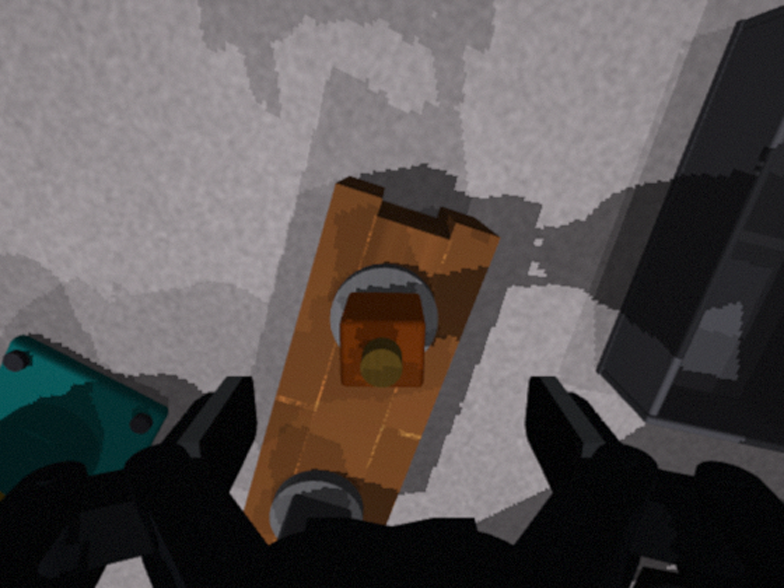

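Call:
{"method": "send_rows", "body": {"deltas": [[[0, 0, 0], [0, 0, 0]], [[0, 0, 0], [0, 0, 0]]]}}

```text
clock: 3.23
tcp_pos: [0.548, -0.3542, 0.1358]
tool_rot: [-0.082, 0.081, -0.702, 0.703]
wrist_force: [0.3, -0.8, -0.2]
width: 0.0851
```

Call:
{"method": "send_rows", "body": {"deltas": [[[5, 6, -12], [0, 0, 0]], [[5, 6, -24], [0, 0, 0]], [[5, 6, -34], [0, 0, 0]], [[5, 6, -41], [0, 0, 0]], [[5, 6, -41], [0, 0, 0]], [[5, 6, -41], [0, 0, 0]]]}}

```text
clock: 3.73
tcp_pos: [0.5518, -0.3475, 0.0924]
tool_rot: [0.081, -0.082, 0.703, -0.702]
wrist_force: [-0.5, 1.1, 0.2]
width: 0.0858
```

```bash
python3 - <<'E'
from h import *
f=vision.grab_frame("wrist"); save(f,"w3.png",s=1.4)
E
```

```text
(no output)
```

View pics/w3.png

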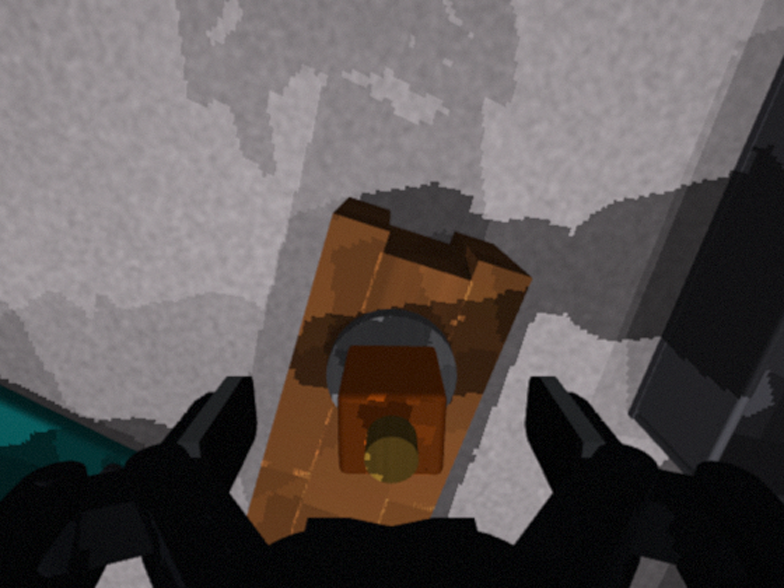

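Call:
{"method": "send_rows", "body": {"deltas": [[[0, 0, 1], [0, 0, 0]], [[0, 0, 1], [0, 0, 0]], [[0, 0, 1], [0, 0, 0]], [[0, 0, 1], [0, 0, 0]], [[0, 0, 1], [0, 0, 0]], [[0, 0, 1], [0, 0, 0]], [[0, 0, 1], [0, 0, 0]], [[0, 0, 1], [0, 0, 0]]], "grip": 1, "squeeze": 70}}

```text
clock: 4.45
tcp_pos: [0.5525, -0.3477, 0.0948]
tool_rot: [-0.082, 0.081, -0.702, 0.703]
wrist_force: [-0.8, 0.1, 5.5]
width: 0.0287
```

Call:
{"method": "send_rows", "body": {"deltas": [[[0, 0, 10], [0, 0, 0]], [[0, 0, 30], [0, 0, 0]], [[0, 0, 50], [0, 0, 0]], [[0, 0, 70], [0, 0, 0]], [[0, 0, 90], [0, 0, 0]], [[0, 0, 110], [0, 0, 0]], [[0, 0, 125], [0, 0, 0]], [[0, 0, 133], [0, 0, 0]], [[0, 0, 133], [0, 0, 0]]]}}

```text
clock: 5.2
tcp_pos: [0.5527, -0.3479, 0.2292]
tool_rot: [-0.082, 0.081, -0.702, 0.703]
wrist_force: [-0.6, 0.3, -2.7]
width: 0.0291
```

```bash
python3 - <<'E'
from h import *
f=vision.grab_frame("wrist"); save(f,"w4.png",s=1.4)
f=vision.grab_frame("scene"); save(f,"s4.png",(120,180,400,380),2.8)
E
```

```text
(no output)
```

View pics/w4.png

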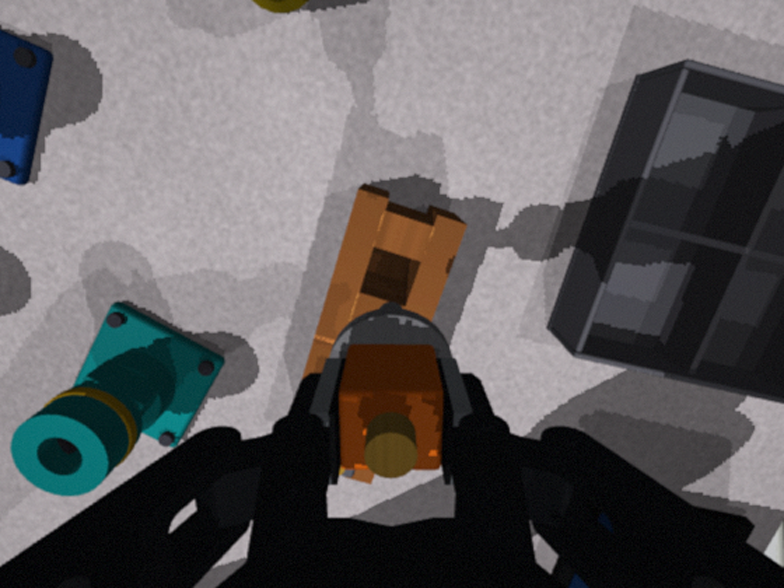

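View pics/s4.png

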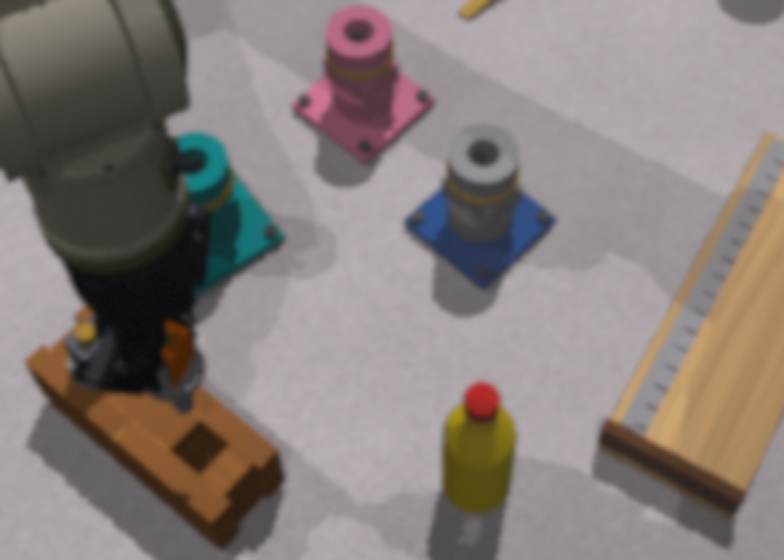

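```bash
python3 - <<'E'
from h import *
f=vision.grab_frame("wrist"); save(f,"w5.png",(225,210,335,350),5)
np.save("w5.npy",np.array([f],dtype=object),allow_pickle=True); print(robot.get_obs()["tcp_pos"])
E
```

```text
[ 0.55166017 -0.34720291  0.22620559]
```

View pics/w5.png

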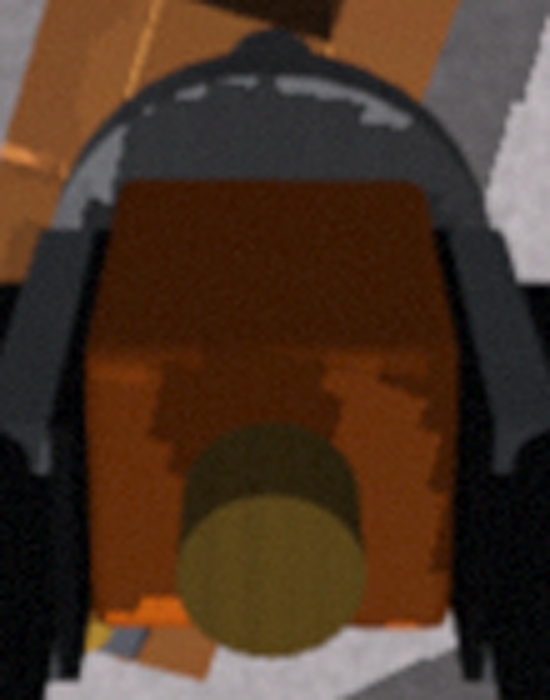

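```bash
python3 - <<'E'
from h import *
from scipy.spatial.transform import Rotation as R
f=np.load("w5.npy",allow_pickle=True)[0]
o=robot.get_obs();p=o["tcp_pos"];M=R.from_quat(np.roll(o["tool_rot"],-1)).as_matrix()
print(p,M.round(3),o["qpos"].round(3))
def P(uv,z): 
    u=(np.array(uv)+.5)/5-.5+np.array((225,210)); return (M.T@(ray(f,u,z)-p)).round(4)
z=p[2]
print(P((271,575),z+.0312),[P(c,z+.0212) for c in [(90,350),(458,345),(95,625),(448,625)]],P((280,73),z-.0148))
E
```

```text
[ 0.55166017 -0.34720291  0.22620559] [[-0.973 -0.002  0.229]
 [-0.229  0.001 -0.973]
 [ 0.001 -1.    -0.001]] [ 0.47   0.524  0.007  1.789 -0.004  0.831 -0.861]
[-0.0003 -0.0312  0.0016] [array([-0.0133, -0.0212, -0.0123]), array([-0.0137, -0.0212,  0.016 ]), array([ 0.0117, -0.0212, -0.0127]), array([ 0.0117, -0.0212,  0.016 ])] [-0.0233  0.0148  0.0025]
```

Call:
{"method": "send_rows", "body": {"deltas": [[[0, 20, 10], [0, 0, 0]], [[-5, 50, 20], [0, 0, 0]], [[-10, 82, 25], [0, 0, 0]], [[-16, 115, 25], [0, 0, 0]], [[-22, 148, 25], [0, 0, 0]], [[-28, 181, 25], [0, 0, 0]], [[-35, 214, 25], [0, 0, 0]], [[-42, 247, 25], [0, 0, 0]], [[-48, 277, 25], [0, 0, 0]], [[-52, 295, 25], [0, 0, 0]]]}}

```text
clock: 6.18
tcp_pos: [0.4988, -0.0491, 0.2512]
tool_rot: [0.082, -0.083, 0.703, -0.702]
wrist_force: [-1.4, 1.0, -3.3]
width: 0.0287
```

Call:
{"method": "send_rows", "body": {"deltas": [[[0, 0, 0], [0, 0, 0]], [[0, 0, 0], [0, 0, 0]], [[0, 0, 0], [0, 0, 0]]]}}

```text
clock: 6.43
tcp_pos: [0.5001, -0.0532, 0.2517]
tool_rot: [-0.081, 0.082, -0.702, 0.703]
wrist_force: [0.8, -0.6, -2.7]
width: 0.0294
```

```bash
python3 - <<'E'
from h import *
f=vision.grab_frame("wrist"); save(f,"w6.png",s=1.4);np.save("w6.npy",np.array([f],dtype=object),allow_pickle=True)
o=robot.get_obs(); print(o["tcp_pos"],o["qpos"].round(3),pix(f,[.599,-.0265,.115])*1.4)
E
```

```text
[ 0.50019935 -0.05360743  0.25175701] [ 0.02   0.32  -0.034  2.084  0.017  0.739 -1.366] [381.6038783  102.82632415]
```

View pics/w6.png

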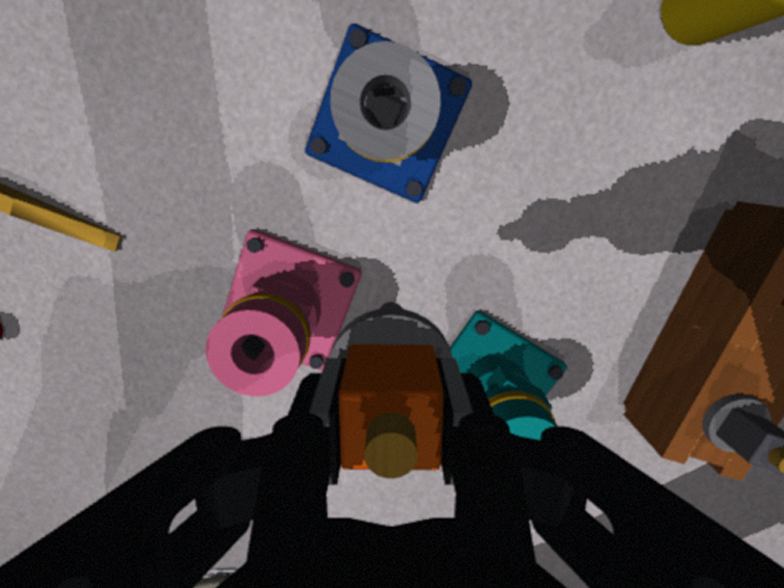

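Call:
{"method": "send_rows", "body": {"deltas": [[[25, 7, 0], [0, 0, 0]], [[50, 14, 0], [0, 0, 0]], [[75, 20, 0], [0, 0, 0]], [[92, 25, -10], [0, 0, 0]], [[99, 27, -25], [0, 0, 0]], [[99, 27, -32], [0, 0, 0]], [[99, 27, -32], [0, 0, 0]], [[99, 27, -32], [0, 0, 0]], [[99, 27, -32], [0, 0, 0]]]}}

```text
clock: 7.23
tcp_pos: [0.5987, -0.0265, 0.2207]
tool_rot: [-0.081, 0.081, -0.702, 0.703]
wrist_force: [-0.4, -0.3, -3.0]
width: 0.0288
```

Call:
{"method": "send_rows", "body": {"deltas": [[[0, 0, 0], [0, 0, 0]], [[0, 0, 0], [0, 0, 0]]]}}

```text
clock: 7.4
tcp_pos: [0.5992, -0.0259, 0.2212]
tool_rot: [-0.082, 0.081, -0.702, 0.702]
wrist_force: [0.1, -0.5, -3.6]
width: 0.029
```

```bash
python3 - <<'E'
from h import *
o=robot.get_obs(); print(o["tcp_pos"],o["qpos"].round(3))
f=vision.grab_frame("scene"); save(f,"s7.png",(230,150,350,290),5); print(o["wrist_force"])
f=vision.grab_frame("top"); save(f,"t7.png",(240,120,360,230),5)
o=robot.get_obs(); print(o["tcp_pos"])
E
```

```text
[ 0.59920888 -0.02593178  0.22117136] [-0.029  0.469 -0.032  1.912  0.021  0.759 -1.413]
[ 0.08346218 -0.49096822 -3.6327322 ]
[ 0.59927493 -0.02569697  0.22096243]
```

View pics/s7.png

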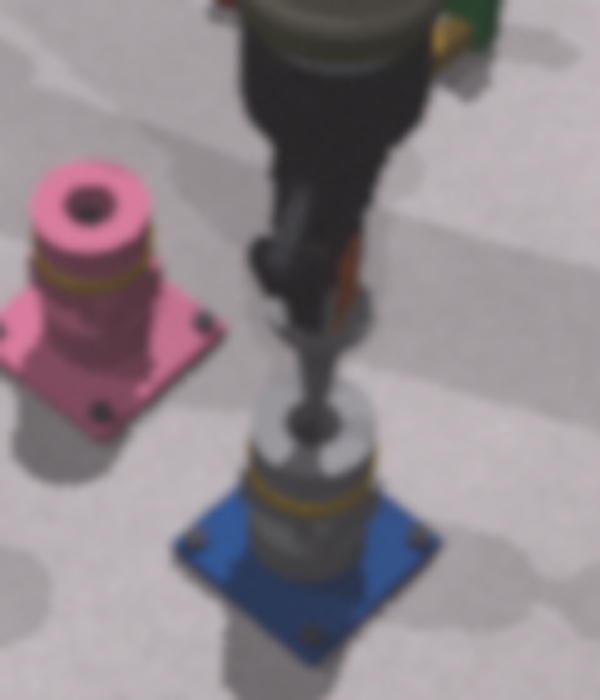

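Call:
{"method": "send_rows", "body": {"deltas": [[[0, -1, -12], [0, 0, 0]], [[0, -1, -24], [0, 0, 0]], [[0, -1, -36], [0, 0, 0]], [[0, -1, -46], [0, 0, 0]], [[0, -1, -54], [0, 0, 0]], [[0, -1, -60], [0, 0, 0]], [[0, -1, -62], [0, 0, 0]], [[0, -1, -62], [0, 0, 0]], [[0, -1, -62], [0, 0, 0]]]}}

```text
clock: 8.25
tcp_pos: [0.5995, -0.0266, 0.1585]
tool_rot: [-0.082, 0.081, -0.702, 0.702]
wrist_force: [0.1, -0.3, -2.4]
width: 0.0289
```

Call:
{"method": "send_rows", "body": {"deltas": [[[0, 0, -2], [0, 0, 0]], [[0, 0, -4], [0, 0, 0]], [[0, 0, -6], [0, 0, 0]], [[0, 0, -6], [0, 0, 0]], [[0, 0, -6], [0, 0, 0]]]}}

```text
clock: 8.67
tcp_pos: [0.5992, -0.0266, 0.1522]
tool_rot: [-0.081, 0.082, -0.702, 0.702]
wrist_force: [-0.0, -0.3, -2.8]
width: 0.0292
```

Call:
{"method": "send_rows", "body": {"deltas": [[[0, 0, -1], [0, 0, 0]], [[0, 0, -2], [0, 0, 0]], [[0, 0, -3], [0, 0, 0]], [[0, 0, -4], [0, 0, 0]], [[0, 0, -5], [0, 0, 0]], [[0, 0, -5], [0, 0, 0]]]}}

```text
clock: 9.17
tcp_pos: [0.5993, -0.0266, 0.1471]
tool_rot: [-0.081, 0.081, -0.702, 0.702]
wrist_force: [0.6, -0.3, -2.6]
width: 0.0288
```

Call:
{"method": "send_rows", "body": {"deltas": [[[0, 0, -0.5], [0, 0, 0.12]], [[0, 0, -1], [0, 0, 0.24]], [[0, 0, -1.5], [0, 0, 0.36]], [[0, 0, -2], [0, 0, 0.48]], [[0, 0, -2], [0, 0, 0.48]]]}}

```text
clock: 9.58
tcp_pos: [0.5992, -0.0264, 0.1453]
tool_rot: [0.248, -0.248, 0.662, -0.662]
wrist_force: [-0.2, 0.4, -2.9]
width: 0.0291
```

Call:
{"method": "send_rows", "body": {"deltas": [[[0, 0, -0.25], [0, 0, 0.1]], [[0, 0, -0.5], [0, 0, 0.2]], [[0, 0, -0.75], [0, 0, 0.3]], [[0, 0, -1], [0, 0, 0.4]], [[0, 0, -1.25], [0, 0, 0.5]], [[0, 0, -1.5], [0, 0, 0.6]], [[0, 0, -1.75], [0, 0, 0.7]], [[0, 0, -2], [0, 0, 0.8]]]}}

```text
clock: 10.25
tcp_pos: [0.5986, -0.0262, 0.1434]
tool_rot: [0.485, -0.485, 0.515, -0.514]
wrist_force: [-3.7, 0.6, 0.8]
width: 0.0288
```

Call:
{"method": "send_rows", "body": {"deltas": [[[-0.2, 0, -0.2], [0, 0, -0.1]], [[-0.4, 0, -0.4], [0, 0, -0.2]], [[-0.4, 0, -0.6], [0, 0, -0.3]], [[-0.4, 0, -0.8], [0, 0, -0.4]], [[-0.4, 0, -1], [0, 0, -0.5]], [[-0.4, 0, -1.2], [0, 0, -0.6]], [[-0.4, 0, -1.4], [0, 0, -0.7]], [[-0.4, 0, -1.6], [0, 0, -0.8]]]}}

```text
clock: 10.92
tcp_pos: [0.5992, -0.0263, 0.1422]
tool_rot: [-0.243, 0.243, -0.664, 0.664]
wrist_force: [-0.8, 0.4, 2.6]
width: 0.0286
```

Call:
{"method": "send_rows", "body": {"deltas": [[[0, 0, -0.25], [0, 0, 0.1]], [[0, 0, -0.5], [0, 0, 0.2]], [[0, 0, -0.75], [0, 0, 0.3]], [[0, 0, -1], [0, 0, 0.4]], [[0, 0, -1.25], [0, 0, 0.5]], [[0, 0, -1.5], [0, 0, 0.6]], [[0, 0, -1.75], [0, 0, 0.7]], [[0, 0, -2], [0, 0, 0.8]]]}}

```text
clock: 11.58
tcp_pos: [0.5986, -0.0262, 0.1405]
tool_rot: [0.485, -0.485, 0.515, -0.515]
wrist_force: [-4.0, 2.0, 7.9]
width: 0.0289
```

Call:
{"method": "send_rows", "body": {"deltas": [[[-0.2, 0, -0.2], [0, 0, -0.1]], [[-0.3, 0, -0.4], [0, 0, -0.2]], [[-0.3, 0, -0.6], [0, 0, -0.3]], [[-0.3, 0, -0.8], [0, 0, -0.4]], [[-0.3, 0, -1], [0, 0, -0.5]], [[-0.3, 0, -1.2], [0, 0, -0.6]], [[-0.3, 0, -1.4], [0, 0, -0.7]], [[-0.3, 0, -1.6], [0, 0, -0.8]]]}}

```text
clock: 12.25
tcp_pos: [0.5991, -0.0263, 0.1392]
tool_rot: [-0.244, 0.243, -0.664, 0.664]
wrist_force: [-2.4, 1.2, 6.9]
width: 0.0288
```

Call:
{"method": "send_rows", "body": {"deltas": [[[0, 0, -0.2], [0, 0, 0.1]], [[0, 0, -0.4], [0, 0, 0.2]], [[0, 0, -0.6], [0, 0, 0.3]], [[0, 0, -0.8], [0, 0, 0.4]], [[0, 0, -1], [0, 0, 0.5]], [[0, 0, -1.2], [0, 0, 0.6]], [[0, 0, -1.4], [0, 0, 0.7]], [[0, 0, -1.6], [0, 0, 0.8]]]}}

```text
clock: 12.92
tcp_pos: [0.5986, -0.0262, 0.1376]
tool_rot: [-0.485, 0.485, -0.515, 0.515]
wrist_force: [-3.9, 1.0, 10.8]
width: 0.0288
```

Call:
{"method": "send_rows", "body": {"deltas": [[[-0.2, 0, -0.1], [0, 0, -0.1]], [[-0.3, 0, -0.2], [0, 0, -0.2]], [[-0.3, 0, -0.3], [0, 0, -0.3]], [[-0.3, 0, -0.4], [0, 0, -0.4]], [[-0.3, 0, -0.5], [0, 0, -0.5]], [[-0.3, 0, -0.6], [0, 0, -0.6]], [[-0.3, 0, -0.7], [0, 0, -0.7]], [[-0.3, 0, -0.8], [0, 0, -0.8]]]}}

```text
clock: 13.58
tcp_pos: [0.5991, -0.0263, 0.1373]
tool_rot: [-0.244, 0.243, -0.664, 0.664]
wrist_force: [-2.5, -0.4, 11.6]
width: 0.0288
```

Call:
{"method": "send_rows", "body": {"deltas": [[[0, 0, -0.1], [0, 0, 0.1]], [[0, 0, -0.2], [0, 0, 0.2]], [[0, 0, -0.3], [0, 0, 0.3]], [[0, 0, -0.4], [0, 0, 0.4]], [[0, 0, -0.5], [0, 0, 0.5]], [[0, 0, -0.5], [0, 0, 0.6]], [[0, 0, -0.5], [0, 0, 0.7]], [[0, 0, -0.5], [0, 0, 0.8]]]}}

```text
clock: 14.25
tcp_pos: [0.5985, -0.0262, 0.1369]
tool_rot: [-0.485, 0.484, -0.515, 0.515]
wrist_force: [-5.4, 0.7, 15.6]
width: 0.0294
```

```bash
python3 - <<'E'
from h import *
f=vision.grab_frame("scene"); save(f,"s8.png",(260,205,325,285),8)
o=robot.get_obs(); print(o["tcp_pos"],o["wrist_force"],o["moment"])
E
```

```text
[ 0.59857655 -0.02620877  0.13685573] [-4.68495005  1.38901    15.18318198] [ 0.38625306  1.11923897 -0.11899311]
```

View pics/s8.png

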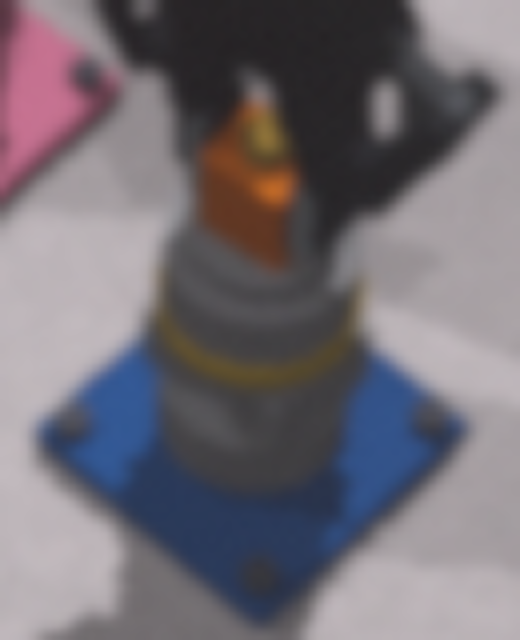

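Call:
{"method": "send_rows", "body": {"deltas": [[[-0.3, 0, -0.1], [0, 0, -0.1]], [[-0.4, 0, -0.2], [0, 0, -0.2]], [[-0.4, 0, -0.3], [0, 0, -0.3]], [[-0.4, 0, -0.4], [0, 0, -0.4]], [[-0.4, 0, -0.4], [0, 0, -0.5]], [[-0.4, 0, -0.4], [0, 0, -0.6]], [[-0.4, 0, -0.4], [0, 0, -0.7]], [[-0.4, 0, -0.4], [0, 0, -0.8]]]}}

```text
clock: 14.97
tcp_pos: [0.5991, -0.0264, 0.1369]
tool_rot: [-0.244, 0.242, -0.663, 0.664]
wrist_force: [-2.2, -0.2, 15.7]
width: 0.0291
```

Call:
{"method": "send_rows", "body": {"deltas": [[[0, 0, -0.1], [0, 0, 0.1]], [[0, 0, -0.2], [0, 0, 0.2]], [[0, 0, -0.3], [0, 0, 0.3]], [[0, 0, -0.4], [0, 0, 0.4]], [[0, 0, -0.4], [0, 0, 0.5]], [[0, 0, -0.4], [0, 0, 0.6]], [[0, 0, -0.4], [0, 0, 0.7]], [[0, 0, -0.4], [0, 0, 0.8]]]}}

```text
clock: 15.63
tcp_pos: [0.5985, -0.0261, 0.1365]
tool_rot: [-0.485, 0.484, -0.514, 0.516]
wrist_force: [-4.9, 1.8, 19.3]
width: 0.0291
```

Call:
{"method": "send_rows", "body": {"deltas": [[[-0.3, 0, 0.5], [0, 0, 0]], [[-0.4, 0, 1.0], [0, 0, 0]], [[-0.4, 0, 1.4], [0, 0, 0]], [[-0.4, 0, 1.4], [0, 0, 0]]]}}

```text
clock: 15.97
tcp_pos: [0.5985, -0.0262, 0.1374]
tool_rot: [-0.484, 0.483, -0.515, 0.516]
wrist_force: [-2.1, 0.3, 10.9]
width: 0.0291
```

Call:
{"method": "send_rows", "body": {"deltas": [[[0, 0, 0], [0, 0, 0]], [[0, 0, 0], [0, 0, 0]], [[0, 0, 0], [0, 0, 0]], [[0, 0, 0], [0, 0, 0]], [[0, 0, 0], [0, 0, 0]], [[0, 0, 0], [0, 0, 0]]], "grip": -1}}

```text
clock: 16.47
tcp_pos: [0.5974, -0.0266, 0.1356]
tool_rot: [0.485, -0.485, 0.515, -0.515]
wrist_force: [-0.2, -0.5, -1.1]
width: 0.0854
```

Call:
{"method": "send_rows", "body": {"deltas": [[[0, 0, 10], [0, 0, 0]], [[0, 0, 25], [0, 0, 0]], [[0, 0, 45], [0, 0, 0]], [[0, 0, 65], [0, 0, 0]], [[0, 0, 85], [0, 0, 0]], [[0, 30, 100], [0, 0, 0]], [[0, 60, 110], [0, 0, -0.06]], [[-20, 100, 110], [0, 0, -0.13]], [[-40, 140, 110], [0, 0, -0.13]], [[-60, 180, 110], [0, 0, -0.13]]]}}

```text
clock: 17.3
tcp_pos: [0.5408, 0.1467, 0.2468]
tool_rot: [-0.45, 0.45, -0.545, 0.546]
wrist_force: [0.4, 1.0, 0.1]
width: 0.0851
```

```bash
python3 - <<'E'
from h import *
f=vision.grab_frame("scene"); np.save("s9.npy",np.array([f],dtype=object),allow_pickle=True)
im=f["color"][200:285,255:330,::-1]; im=cv2.resize(im,None,fx=8,fy=8,interpolation=cv2.INTER_CUBIC)
im=np.clip((im.astype(float)/255)**0.6*255,0,255).astype(np.uint8); cv2.imwrite("pics/s9.png",np.clip(im.astype(float)*1.3-40,0,255))
t=vision.grab_frame("top"); save(t,"t9.png",(260,140,350,225),8);np.save("t9.npy",np.array([t],dtype=object),allow_pickle=True)
o=robot.get_obs(); print(o["tcp_pos"],o["qpos"].round(3),o["clock"])
E
```

```text
[0.53829839 0.15261792 0.24728109] [-0.041  0.425 -0.463  1.954  0.251  0.817 -0.821] 17.4[ WARN:0@1.960] global loadsave.cpp:1063 imwrite_ Unsupported depth image for selected encoder is fallbacked to CV_8U.
```

View pics/s9.png

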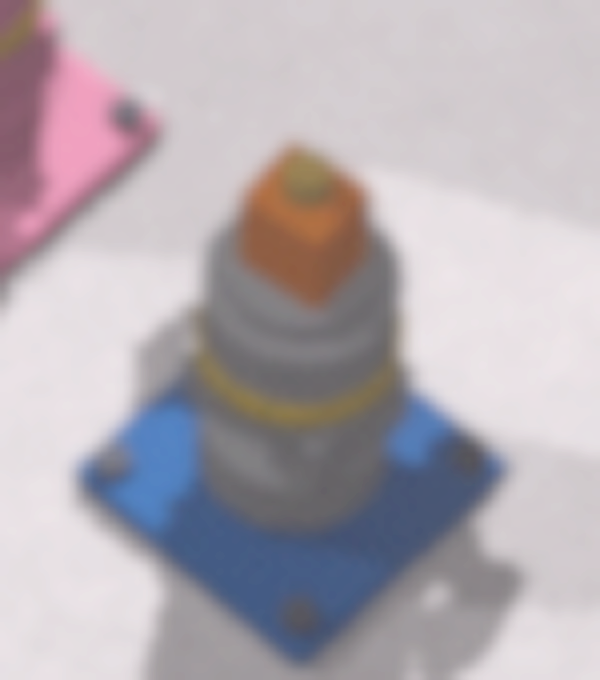

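View pics/t9.png

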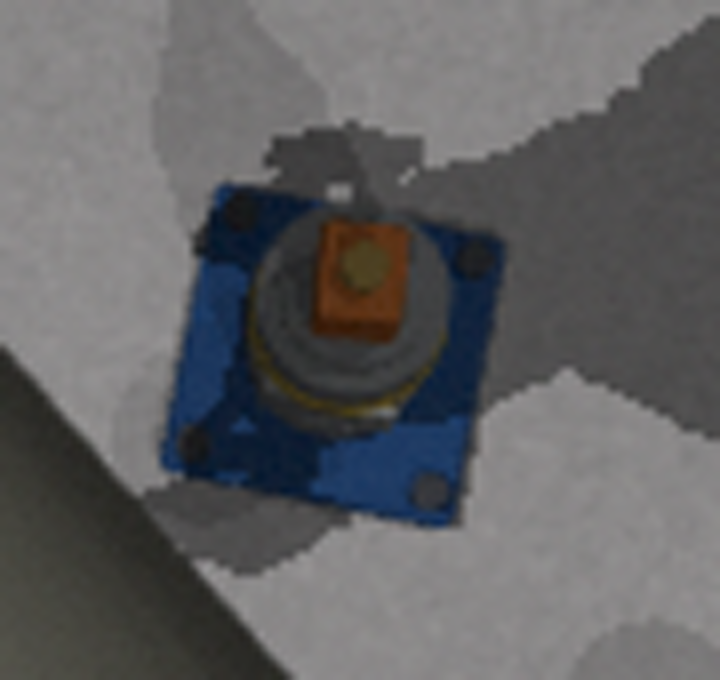

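```bash
python3 - <<'E'
from h import *
g=np.load("s9.npy",allow_pickle=True)[0];t=np.load("t9.npy",allow_pickle=True)[0]
C=np.array([.5987,-.0264])
im=g["color"][200:285,255:330,::-1]; im=cv2.resize(im,None,fx=8,fy=8,interpolation=cv2.INTER_CUBIC).astype(float)
im=np.clip(im*1.5-20,0,255).astype(np.uint8)
for a,col in ((-99.4,(0,0,255)),(-9.4,(0,255,0))):
    r=np.radians(a);d=np.array([np.cos(r),np.sin(r)]);n=np.array([-d[1],d[0]])
    pts=[]
    for s,z in ((-9,45),(9,45),(9,72),(-9,72)):
        xy=C+d*np.sqrt(900-81)/1000+n*s/1000; u=(pix(g,[*xy,z/1000])-[255,200]+.5)*8; pts.append(u)
    cv2.polylines(im,[np.int32(pts)],True,col,1)
cv2.imwrite("pics/s9b.png",im)
for z in (.165,.169,.173,.177):
    print(z,((pix(t,[*C,z])-[260,140]+.5)*8).round(1),((pix(g,[*C,z])-[255,200]+.5)*8).round(1))
E
```

```text
0.165 [367.1 268.4] [309.5 177.4]
0.169 [367.9 265.9] [310. 169.]
0.173 [368.8 263.3] [310.4 160.6]
0.177 [369.7 260.8] [310.9 152.2]
```

View pics/s9b.png

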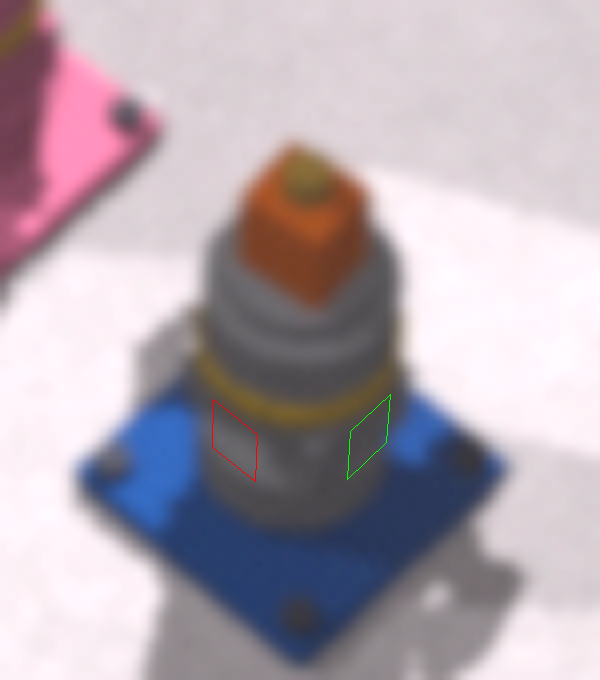

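```bash
python3 - <<'E'
from h import *
f=vision.grab_frame("wrist"); save(f,"w10.png",s=1.4);np.save("w10.npy",np.array([f],dtype=object),allow_pickle=True)
print(pix(f,[.5987,-.0264,.045])*1.4, robot.get_obs()["tcp_pos"])
E
```

```text
[496.57601304 450.50331928] [0.54001372 0.14901738 0.24695725]
```

View pics/w10.png

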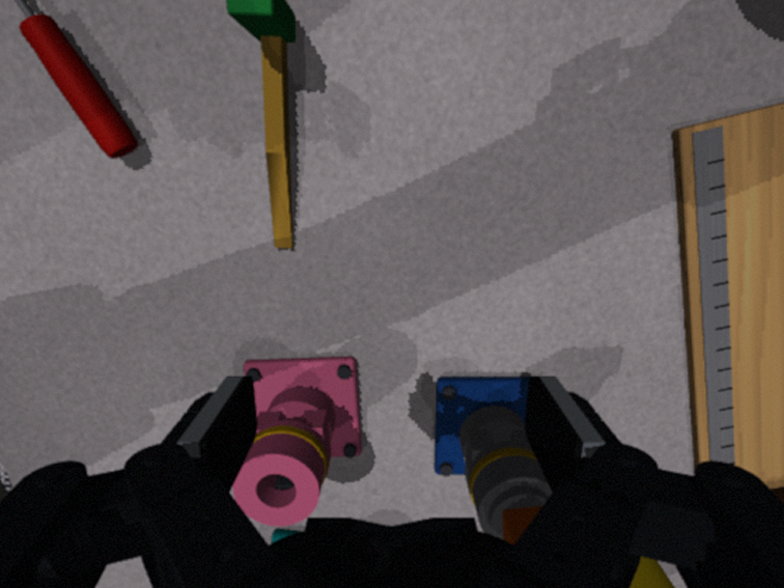

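```bash
python3 - <<'E'
from h import *
f=np.load("w10.npy",allow_pickle=True)[0]
im=f["color"][:,:,::-1][255:375,305:400]; im=cv2.resize(im,None,fx=6,fy=6,interpolation=cv2.INTER_CUBIC).astype(float)
im2=f["color"][:,:,::-1][255:375,170:265]; im2=cv2.resize(im2,None,fx=6,fy=6,interpolation=cv2.INTER_CUBIC).astype(float)
x=np.hstack([im2,im])[:, :]
x=cv2.resize(((x/255)**.5*255).clip(0,255).astype(np.uint8),None,fx=.7,fy=.7); cv2.imwrite("pics/w10c.png",x)
E
```

```text
(no output)
```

View pics/w10c.png

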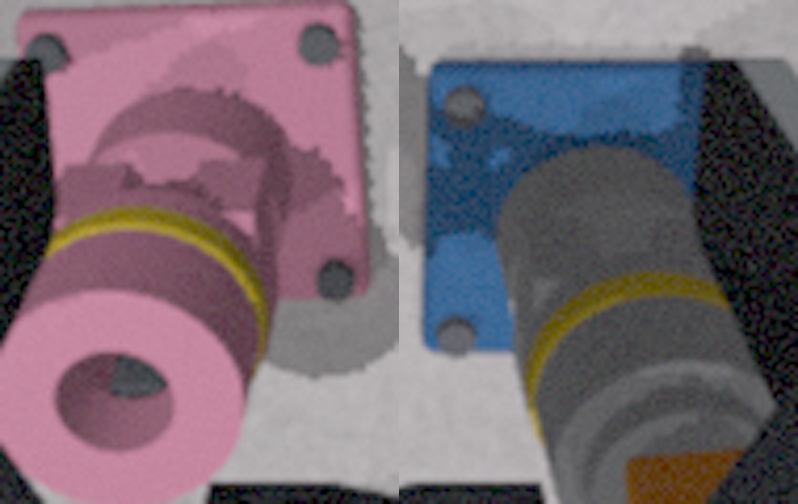

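```bash
python3 - <<'E'
from h import *
f=np.load("w10.npy",allow_pickle=True)[0]; g=np.load("s9.npy",allow_pickle=True)[0]
C=np.array([.5987,-.0264])
outs=[]
for F,(u0,v0,u1,v1),angs in ((f,(305,255,400,375),(80.6,170.6)),(g,(272,230,312,275),(-99.4,-9.4))):
    im=cv2.cvtColor(F["color"],cv2.COLOR_RGB2GRAY)[v0:v1,u0:u1].astype(float); s=6 if F is f else 12
    im=cv2.GaussianBlur(im,(0,0),.7)
    lo,hi=(25,75) if F is f else (50,130)
    print(np.percentile(im,[5,25,50,75,95]))
    im=cv2.resize(im,None,fx=s,fy=s,interpolation=cv2.INTER_CUBIC); im=np.clip((im-lo)/(hi-lo)*255,0,255).astype(np.uint8)
    b=cv2.cvtColor(im,cv2.COLOR_GRAY2BGR); c=b.copy()
    for a,col in zip(angs,((0,0,255),(0,255,0))):
        r=np.radians(a);d=np.array([np.cos(r),np.sin(r)]);n=np.array([-d[1],d[0]]); pts=[]
        off=np.array([.0003,.0015]) if F is f else 0
        for q,z in ((-9,45),(9,45),(9,72),(-9,72)):
            xy=C+d*np.sqrt(900-81)/1000+n*q/1000; pts.append((pix(F,[*xy,z/1000])-[u0,v0]+.5)*s)
        cv2.polylines(c,[np.int32(pts)],True,col,1)
    x=np.hstack([b,c]); k=min(800/x.shape[1],600/x.shape[0]); outs.append(cv2.resize(x,None,fx=k,fy=k))
cv2.imwrite("pics/a.png",outs[0]);cv2.imwrite("pics/b.png",outs[1])
E
```

```text
[  3.54216376  19.73729197  26.91658031  48.03164109 127.57748217]
[ 51.39563841  61.77925918  70.12249054  81.88832943 176.17325521]
```

View pics/a.png

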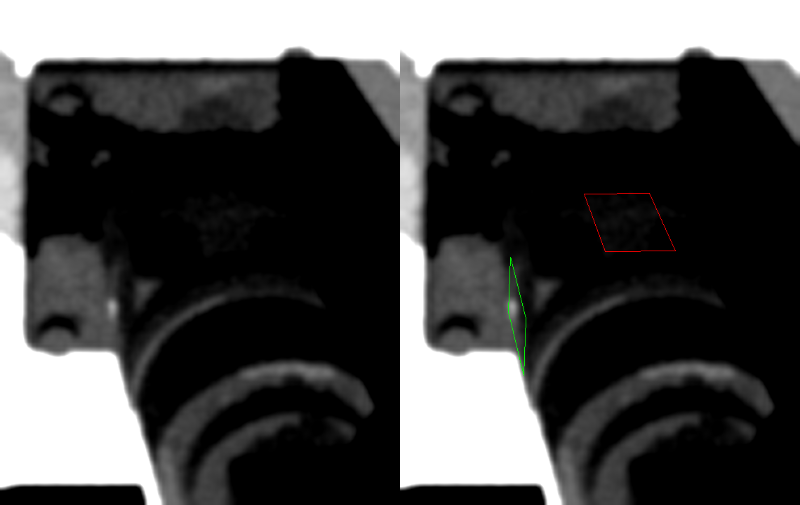

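View pics/b.png

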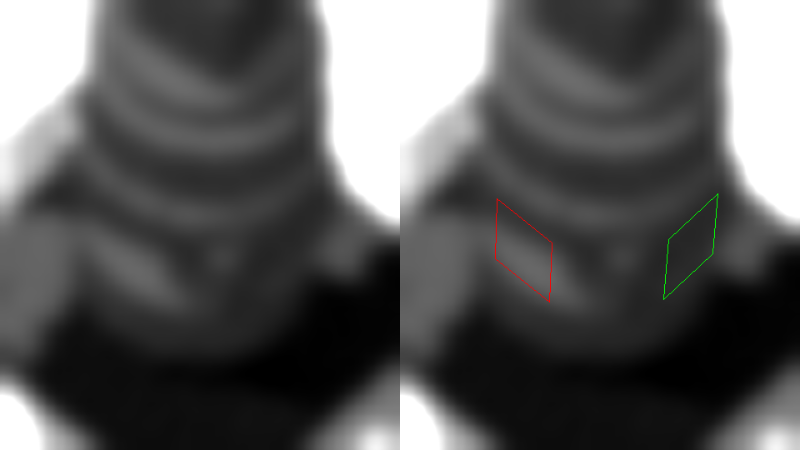

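```bash
python3 - <<'E'
from h import *
f=np.load("w10.npy",allow_pickle=True)[0]
im=f["color"][265:345,315:395].astype(float).mean(2); im=cv2.GaussianBlur(im,(0,0),.8)
im=cv2.resize(np.clip((im-8)/(40-8)*255,0,255).astype(np.uint8),None,fx=7,fy=7,interpolation=cv2.INTER_CUBIC); cv2.imwrite("pics/c.png",im)
E
```

```text
(no output)
```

View pics/c.png

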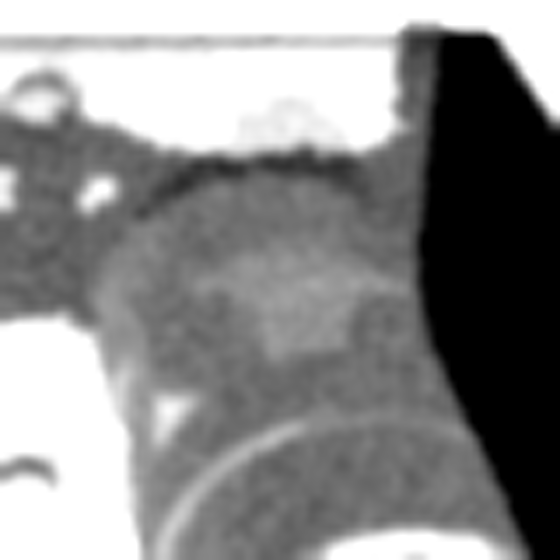

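Call:
{"method": "send_rows", "body": {"deltas": [[[-8, 25, 0], [0, 0, 0]], [[-16, 55, -10], [0, 0, 0]], [[-25, 85, -25], [0, 0, 0]], [[-35, 115, -45], [0, 0, 0]], [[-45, 145, -70], [0, 0, 0]], [[-52, 170, -95], [0, 0, 0]], [[-55, 180, -112], [0, 0, 0]], [[-55, 180, -117], [0, 0, 0]], [[-55, 180, -117], [0, 0, 0]], [[-55, 180, -117], [0, 0, 0]]]}}

```text
clock: 18.28
tcp_pos: [0.4877, 0.3235, 0.1292]
tool_rot: [-0.45, 0.45, -0.545, 0.546]
wrist_force: [-0.6, -0.2, 0.1]
width: 0.0853
```

```bash
python3 - <<'E'
from h import *
from scipy.spatial.transform import Rotation as R
f=vision.grab_frame("wrist"); save(f,"w11.png",s=1.4);np.save("w11.npy",np.array([f],dtype=object),allow_pickle=True)
o=robot.get_obs();M=R.from_quat(np.roll(o["tool_rot"],-1)).as_matrix()
print(o["tcp_pos"],o["clock"],np.degrees(np.arctan2(M[1,2],M[0,2])),o["qpos"].round(2))
E
```

```text
[0.48800867 0.3235757  0.12969152] 18.3333 -11.031820857970045 [-0.43  0.6  -0.38  2.    0.37  0.61 -1.25]
```

View pics/w11.png

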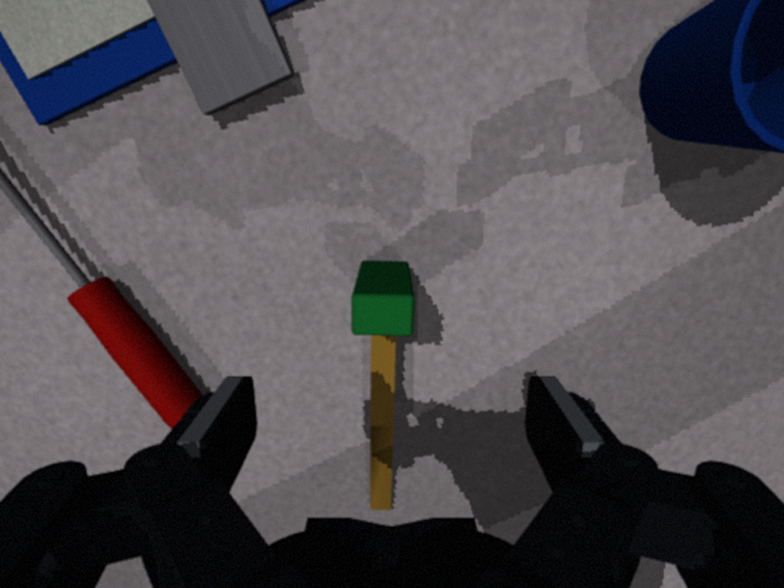

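```bash
python3 - <<'E'
from h import *
f=np.load("w11.npy",allow_pickle=True)[0]
P=lambda u,v,z: ray(f,(u/1.4,v/1.4),z).round(4)
print(P(382.5,314,.07),P(383,337,.02),P(380,508,.005),P(200,410,.012),P(180,430,.012))
E
```

```text
[0.487  0.3296 0.07  ] [0.4804 0.299  0.02  ] [0.4526 0.1708 0.005 ] [0.3597 0.27   0.012 ] [0.343  0.2589 0.012 ]
```

Call:
{"method": "send_rows", "body": {"deltas": [[[-2.5, 6, -15], [0, 0, -0.02]], [[-2.5, 6, -30], [0, 0, -0.02]], [[-2.5, 6, -50], [0, 0, -0.02]], [[-2.5, 6, -70], [0, 0, -0.02]], [[-2.5, 6, -85], [0, 0, -0.02]], [[-2.5, 6, -95], [0, 0, -0.02]], [[-2.5, 6, -98], [0, 0, -0.02]], [[-2.5, 6, -98], [0, 0, -0.02]], [[-2.5, 6, -98], [0, 0, -0.02]]]}}

```text
clock: 19.08
tcp_pos: [0.4848, 0.3312, 0.0317]
tool_rot: [-0.445, 0.444, -0.55, 0.55]
wrist_force: [0.5, 0.5, -0.0]
width: 0.0855
```

```bash
python3 - <<'E'
from h import *
f=vision.grab_frame("wrist"); save(f,"w12.png",s=1.4)
E
```

```text
(no output)
```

View pics/w12.png

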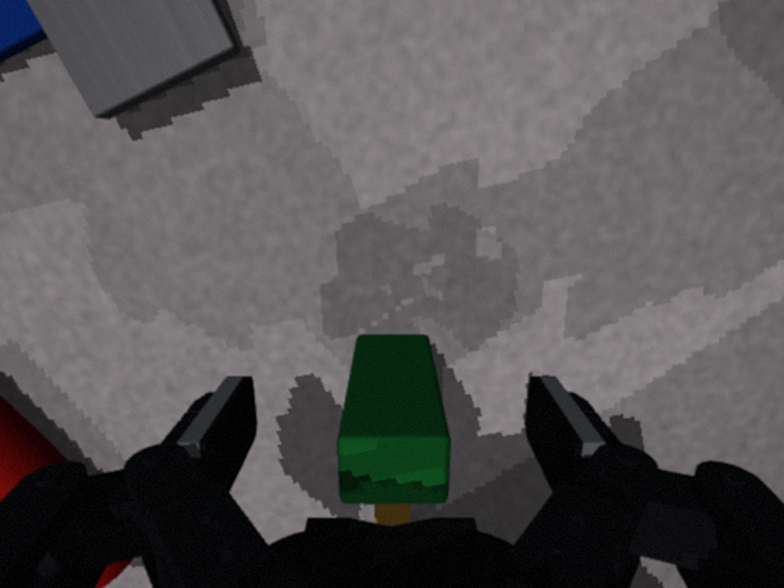

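Centred between the jaws (handle at u 340–447). Close firmly.

Call:
{"method": "send_rows", "body": {"deltas": [[[0, 0, 0], [0, 0, 0]], [[0, 0, 0], [0, 0, 0]], [[0, 0, 0], [0, 0, 0]], [[0, 0, 0], [0, 0, 0]], [[0, 0, 0], [0, 0, 0]], [[0, 0, 0], [0, 0, 0]], [[0, 0, 0], [0, 0, 0]], [[0, 0, 0], [0, 0, 0]]], "grip": 1, "squeeze": 110}}

```text
clock: 19.8
tcp_pos: [0.4843, 0.3314, 0.0312]
tool_rot: [-0.445, 0.445, -0.55, 0.55]
wrist_force: [-0.9, -0.8, 5.5]
width: 0.0266
```

```bash
python3 - <<'E'
from h import *
from scipy.spatial.transform import Rotation as R
f=vision.grab_frame("top"); save(f,"t13.png",(145,190,255,250),7)
o=robot.get_obs();M=R.from_quat(np.roll(o["tool_rot"],-1)).as_matrix()
print(o["tcp_pos"],o["clock"],np.degrees(np.arctan2(M[1,2],M[0,2])),M.round(3),o["wrist_force"])
E
```

```text
[0.48429233 0.33135423 0.03122752] 19.85 -12.027719113044919 [[-0.208  0.001  0.978]
 [-0.978  0.    -0.208]
 [-0.    -1.     0.001]] [-0.16276887 -0.92460127  5.34552355]
```

View pics/t13.png

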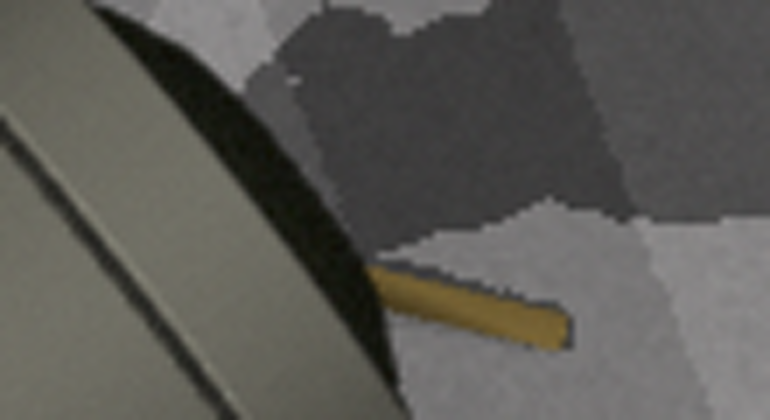

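Call:
{"method": "send_rows", "body": {"deltas": [[[0, 0, 15], [0, 0, 0]], [[5, -5, 35], [0, 0, 0]], [[20, -20, 55], [0, 0, 0.01]], [[42, -42, 60], [0, 0, 0.02]], [[64, -64, 60], [0, 0, 0.03]], [[86, -86, 60], [0, 0, 0.048]], [[108, -108, 60], [0, 0, 0.048]], [[128, -128, 60], [0, 0, 0.048]], [[142, -141, 60], [0, 0, 0.048]], [[148, -147, 60], [0, 0, 0.048]]]}}

```text
clock: 20.68
tcp_pos: [0.6341, 0.1805, 0.0901]
tool_rot: [-0.456, 0.457, -0.539, 0.54]
wrist_force: [0.4, -0.1, -2.9]
width: 0.0269
```

Call:
{"method": "send_rows", "body": {"deltas": [[[0, 0, 0], [0, 0, 0]], [[0, 0, 0], [0, 0, 0]], [[0, 0, 0], [0, 0, 0]]]}}

```text
clock: 20.93
tcp_pos: [0.6306, 0.186, 0.0907]
tool_rot: [0.458, -0.459, 0.539, -0.538]
wrist_force: [0.5, 0.3, -2.9]
width: 0.0264
```

```bash
python3 - <<'E'
from h import *
from scipy.spatial.transform import Rotation as R
f=vision.grab_frame("top"); save(f,"t14.png",(225,130,345,230),6);np.save("t14.npy",np.array([f],dtype=object),allow_pickle=True)
f=vision.grab_frame("scene"); save(f,"s14.png",(250,180,390,290),5);np.save("s14.npy",np.array([f],dtype=object),allow_pickle=True)
f=vision.grab_frame("wrist"); save(f,"w14.png",s=1.2);np.save("w14.npy",np.array([f],dtype=object),allow_pickle=True)
o=robot.get_obs();M=R.from_quat(np.roll(o["tool_rot"],-1)).as_matrix()
print(o["tcp_pos"],o["clock"],np.degrees(np.arctan2(M[1,2],M[0,2])),M.round(3),o["wrist_force"],o["qpos"].round(2))
E
```

```text
[0.63107932 0.18583253 0.09090575] 21.0833 -9.146583679404515 [[-0.159 -0.     0.987]
 [-0.987  0.    -0.159]
 [-0.    -1.    -0.   ]] [ 0.18733145 -0.26024752 -3.00052867] [-0.12  0.72 -0.4   1.85  0.44  0.65 -0.94]
```

View pics/t14.png

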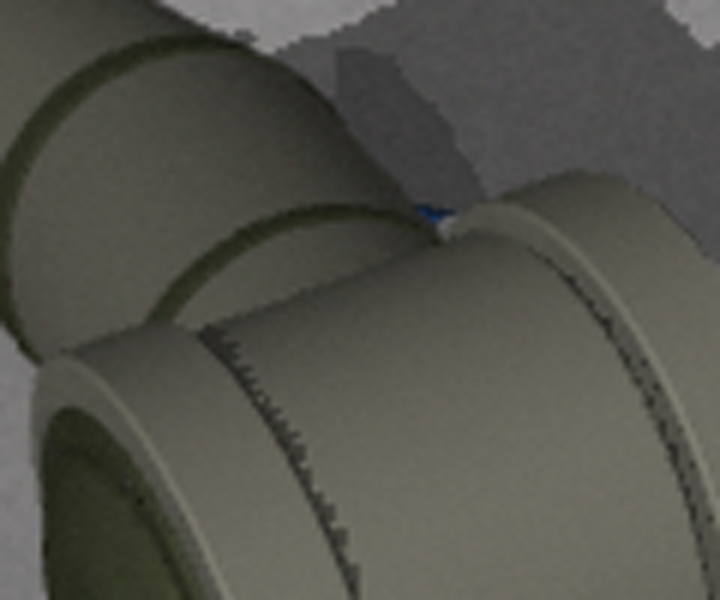

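View pics/s14.png

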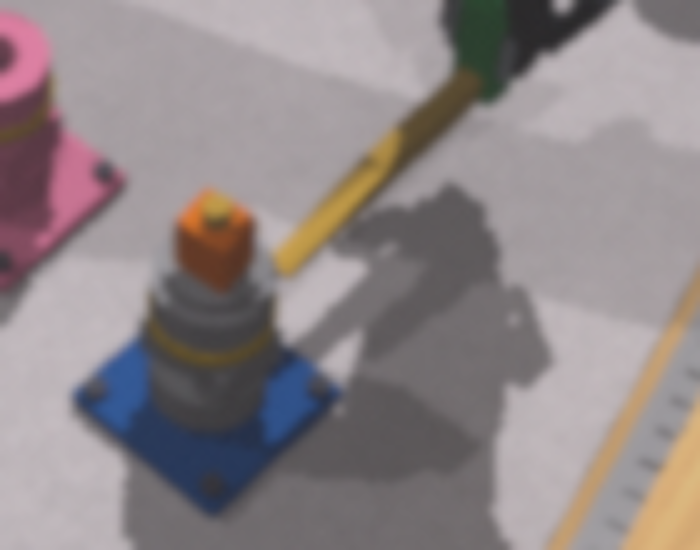

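View pics/w14.png

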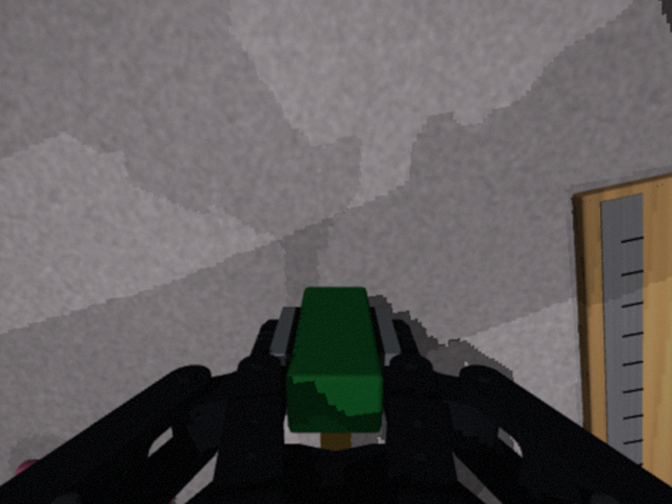

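```bash
python3 - <<'E'
from h import *
g=np.load("s14.npy",allow_pickle=True)[0]
p=np.array([.6310,.1858]);d=np.array([-.159,-.987]);n=np.array([-d[1],d[0]])
im=cv2.resize(g["color"][205:250,280:360,::-1],None,fx=10,fy=10,interpolation=cv2.INTER_CUBIC)
U=lambda xy,z:(pix(g,[*xy,z])-[280,205]+.5)*10
for z0,col in ((.0597,(0,0,255)),):
    for L in [[(163,z0,-7),(163,z0,7),(163,z0+.005,7),(163,z0+.005,-7),(163,z0,-7)],[(163,z0+.005,-7),(88,z0+.02,-7),(10,z0+.02,-7)],[(163,z0+.005,7),(88,z0+.02,7),(10,z0+.02,7)],[(163,z0,-7),(10,z0,-7)],[(163,z0,7),(10,z0,7)]]:
        cv2.polylines(im,[np.int32([U(p+d*(a+1)/1000+n*w/1000,z) for a,z,w in L])],False,col,1)
cv2.imwrite("pics/d.png",im)
E
```

```text
(no output)
```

View pics/d.png

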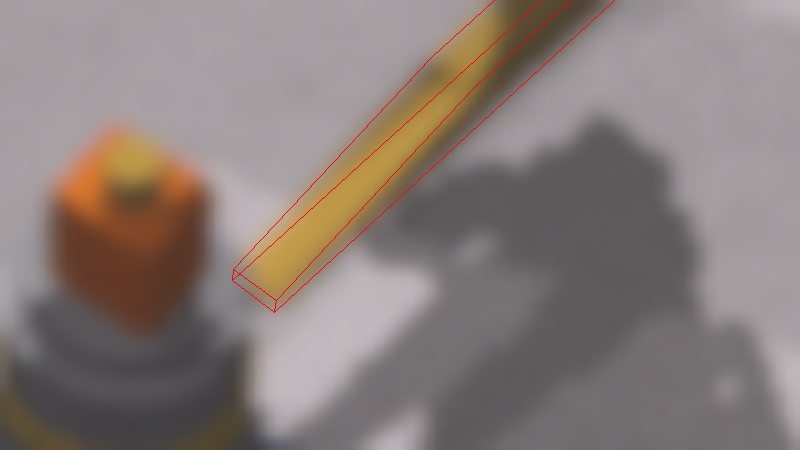

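```bash
cat > ov.py <<'E'
from h import *
def overlay(g,p,d,cands,name,box,s=8):
    n=np.array([-d[1],d[0]]);u0,v0,u1,v1=box;ims=[]
    for al,la,z0,pt,yw in cands:
        c,sn=np.cos(yw),np.sin(yw);D=np.array([c*d[0]-sn*d[1],sn*d[0]+c*d[1]]);N=np.array([-D[1],D[0]])
        im=cv2.resize(g["color"][v0:v1,u0:u1,::-1],None,fx=s,fy=s,interpolation=cv2.INTER_CUBIC)
        def U(a,w,h):
            xy=p+d*al+n*la+D*a/1000+N*w/1000; z=z0+h/1000-pt*a/1000
            return (pix(g,[*xy,z])-[u0,v0]+.5)*s
        for L in [[(163,-7,0),(163,7,0),(163,7,5),(163,-7,5),(163,-7,0)],[(163,-7,5),(88,-7,20),(10,-7,20)],[(163,7,5),(88,7,20),(10,7,20)],[(163,-7,0),(10,-7,0)],[(163,7,0),(10,7,0)],[(88,-7,20),(88,7,20)],[(10,-14,0),(10,14,0),(10,14,70),(10,-14,70),(10,-14,0)]]:
            cv2.polylines(im,[np.int32([U(*q) for q in L])],False,(0,0,255),1)
        ims.append(im)
    x=np.hstack(ims); k=min(1,800/x.shape[1],600/x.shape[0]); cv2.imwrite("pics/"+name,cv2.resize(x,None,fx=k,fy=k,interpolation=cv2.INTER_AREA))
E
python3 - <<'E'
from ov import *
g=np.load("s14.npy",allow_pickle=True)[0]
p=np.array([.6310,.1858]);d=np.array([-.159,-.987])
overlay(g,p,d,[(0.001,0,.0597,0,0),(-.003,0,.0597,0,0)],"e.png",(295,175,365,240),8)
overlay(g,p,d,[(0.0,0,.0625,0,0),(-.001,-.002,.0597,0,0)],"e2.png",(295,175,365,240),8)
E
```

```text
(no output)
```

View pics/e.png

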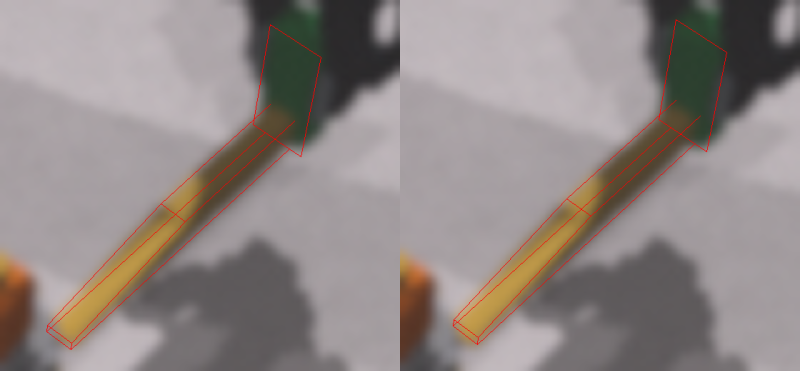

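View pics/e2.png

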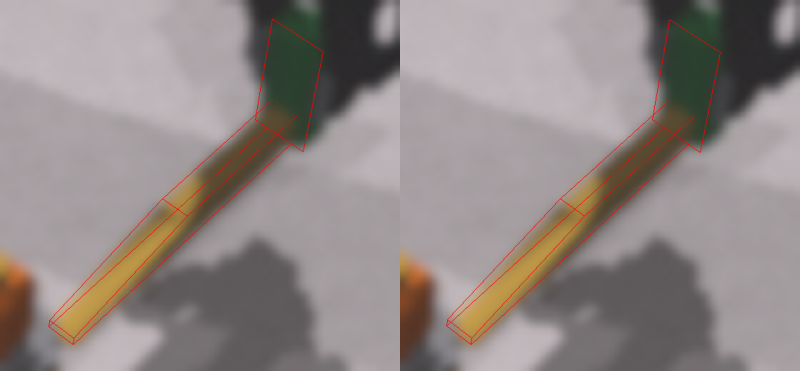

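Call:
{"method": "send_rows", "body": {"deltas": [[[0, 0, -5], [0, 0, 0]], [[0, 0, -10], [0, 0, 0]], [[0, -5, -13], [0, 0, 0]], [[0, -10, -13], [0, 0, 0]], [[0, -15, -13], [0, 0, 0]], [[0, -16, -13], [0, 0, 0]], [[0, -16, -13], [0, 0, 0]], [[0, -16, -13], [0, 0, 0]]]}}

```text
clock: 21.75
tcp_pos: [0.6323, 0.168, 0.078]
tool_rot: [-0.458, 0.458, -0.539, 0.539]
wrist_force: [-0.5, -0.6, -2.3]
width: 0.027
```

```bash
python3 - <<'E'
from ov import *
from scipy.spatial.transform import Rotation as R
o=robot.get_obs();M=R.from_quat(np.roll(o["tool_rot"],-1)).as_matrix()
print(o["tcp_pos"],o["clock"],M[:,0].round(4),o["wrist_force"])
f=vision.grab_frame("scene");np.save("s15.npy",np.array([f],dtype=object),allow_pickle=True)
p=o["tcp_pos"][:2];d=M[:2,0]
t=(p-[.5988,-.0263])@np.array([.1616,.9869]); print("t",t,"lat",(p-[.5988,-.0263])@np.array([.9869,-.1616]), "tiplat",(p+d*.163-[.5988,-.0263])@np.array([.9869,-.1616]))
overlay(f,p,d,[(0.00,0,o["tcp_pos"][2]-.0312,0,0),(-.003,0.001,o["tcp_pos"][2]-.0312,0,0)],"f.png",(280,185,365,270),8)
E
```

```text
[0.63227415 0.16802872 0.07800974] 21.75 [-1.619e-01 -9.868e-01 -3.000e-04] [-0.52973836 -0.58340005 -2.29999481]
t 0.1971924357710675 lat 0.001632116792801258 tiplat 0.0015887006674334542
```

View pics/f.png

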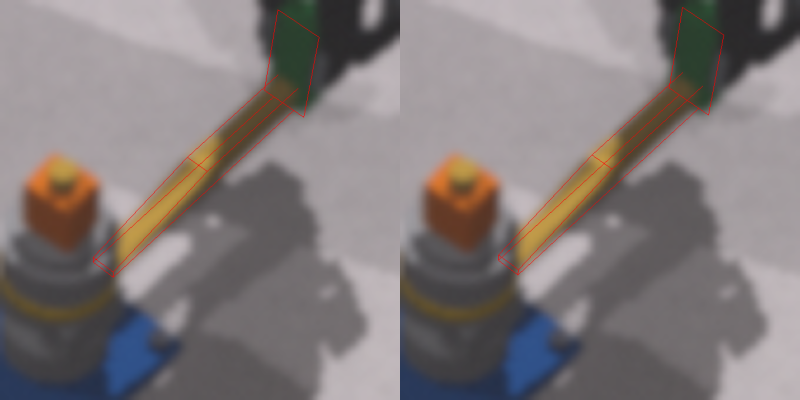

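Call:
{"method": "send_rows", "body": {"deltas": [[[0, 0, 0], [0, 0, 0]], [[0, 0, 0], [0, 0, 0]], [[0, 0, 0], [0, 0, 0]]]}}

```text
clock: 22.05
tcp_pos: [0.632, 0.1685, 0.0778]
tool_rot: [0.458, -0.458, 0.539, -0.539]
wrist_force: [0.3, 0.3, -2.4]
width: 0.027
```

```bash
python3 - <<'E'
from ov import *
from scipy.spatial.transform import Rotation as R
for i in range(3):
    f=vision.grab_frame("scene")
    o=robot.get_obs();M=R.from_quat(np.roll(o["tool_rot"],-1)).as_matrix()
    p=o["tcp_pos"][:2];d=M[:2,0]
    t=(p-[.5988,-.0263])@np.array([.1616,.9869]); print(o["tcp_pos"],"t",t,"lat",(p-[.5988,-.0263])@np.array([.9869,-.1616]), "tiplat",(p+d*.163-[.5988,-.0263])@np.array([.9869,-.1616]))
np.save("s16.npy",np.array([f],dtype=object),allow_pickle=True)
overlay(f,p,d,[(-.002,0,o["tcp_pos"][2]-.0312,0,0),(-.004,0.002,o["tcp_pos"][2]-.0312,0,0)],"f2.png",(290,185,345,250),10)
E
```

```text
[0.63205726 0.16840256 0.07782159] t 0.19752633348687182 lat 0.0013576557655024385 tiplat 0.0014398719899535754
[0.632047   0.16841094 0.0778137 ] t 0.19753293961102542 lat 0.0013461769225276282 tiplat 0.001435466272180298
[0.63204092 0.16835756 0.07779557] t 0.19747928323969813 lat 0.001348799512404221 tiplat 0.0014325903696634865
```

View pics/f2.png

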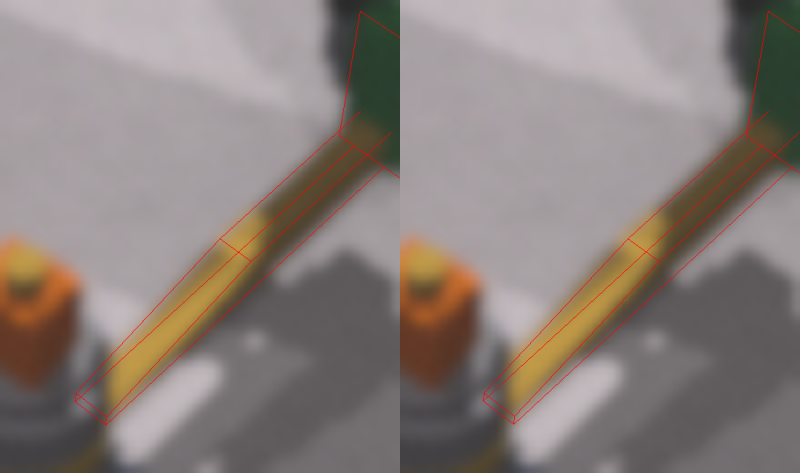

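Call:
{"method": "send_rows", "body": {"deltas": [[[-1.6, 0.3, 0], [0, 0, 0]], [[-1.6, 0.3, 0], [0, 0, 0]], [[-2.1, -2.7, 0], [0, 0, 0]], [[-2.6, -5.7, 0], [0, 0, 0]], [[-3.1, -8.7, 0], [0, 0, 0]], [[-3.5, -11.6, 0], [0, 0, 0]], [[-4, -14.5, 0], [0, 0, 0]], [[-4, -14.5, 0], [0, 0, 0]], [[-4, -14.5, 0], [0, 0, 0]]]}}

```text
clock: 22.95
tcp_pos: [0.6281, 0.1533, 0.0778]
tool_rot: [-0.458, 0.458, -0.539, 0.539]
wrist_force: [0.2, 0.5, -2.7]
width: 0.0271
```

```bash
cat > st.py <<'E'
from ov import *
from scipy.spatial.transform import Rotation as R
f=vision.grab_frame("scene")
o=robot.get_obs();M=R.from_quat(np.roll(o["tool_rot"],-1)).as_matrix()
p=o["tcp_pos"][:2];d=M[:2,0]
t=(p-[.5988,-.0263])@np.array([.1616,.9869]); print(o["tcp_pos"],"t",t,"lat",(p-[.5988,-.0263])@np.array([.9869,-.1616]), "tiplat",(p+d*.163-[.5988,-.0263])@np.array([.9869,-.1616]),o["wrist_force"],o["moment"],o["clock"],M[2].round(4))
import sys
save(f,sys.argv[1],(265,180,350,280),6)
E
python3 st.py s17.png
```

```text
[0.62810593 0.15373676 0.07783432] t 0.18241411739569469 lat -0.00017191782097616612 tiplat -0.00013821883054947496 [-0.10996163  1.09960134 -2.62126724] [ 0.11443256 -0.02892421 -0.00962001] 23.0 [-1.e-04 -1.e+00  1.e-04]
```

View pics/s17.png

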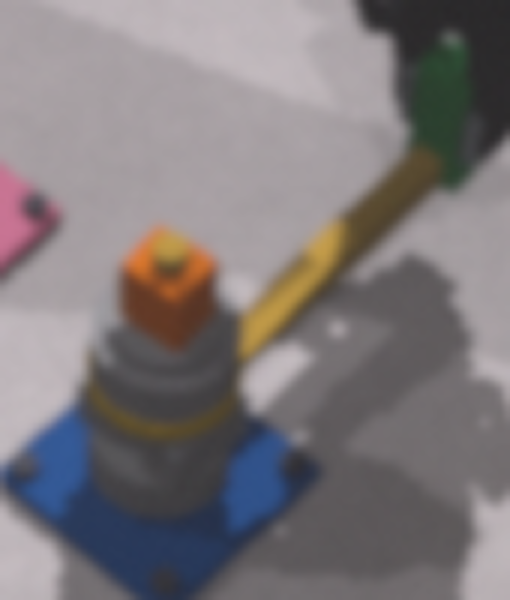

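Call:
{"method": "send_rows", "body": {"deltas": [[[-0.4, -2.5, 0], [0, 0, 0]], [[-0.8, -5, 0], [0, 0, 0]], [[-1.2, -7.4, 0], [0, 0, 0]], [[-1.6, -9.9, 0], [0, 0, 0]], [[-1.6, -9.9, 0], [0, 0, 0]], [[-1.6, -9.9, 0], [0, 0, 0]]]}}

```text
clock: 23.5
tcp_pos: [0.6265, 0.1435, 0.0778]
tool_rot: [-0.458, 0.458, -0.539, 0.539]
wrist_force: [0.3, -1.4, -2.7]
width: 0.0271
```

```bash
python3 st.py s18.png
```

```text
[0.62651128 0.1437717  0.07779404] t 0.1723219065929224 lat -0.00013532907049254236 tiplat -0.00011822783856988242 [ 0.47420042  0.70756147 -2.48933335] [ 0.09305077 -0.01145907 -0.0344651 ] 23.55 [-0.e+00 -1.e+00  1.e-04]
```

Call:
{"method": "send_rows", "body": {"deltas": [[[-0.4, -2.5, -0.4], [0, 0, 0]], [[-0.8, -5, -0.8], [0, 0, 0]], [[-1.2, -7.4, -1.2], [0, 0, 0]], [[-1.6, -9.9, -1.3], [0, 0, 0]], [[-1.6, -9.9, -1.3], [0, 0, 0]], [[-1.6, -9.9, -1.3], [0, 0, 0]]]}}

```text
clock: 24.05
tcp_pos: [0.6249, 0.1336, 0.0765]
tool_rot: [-0.458, 0.458, -0.539, 0.539]
wrist_force: [-0.5, -0.7, -3.4]
width: 0.0269
```

Call:
{"method": "send_rows", "body": {"deltas": [[[-0.4, -2.5, 0], [0, 0, 0]], [[-0.8, -5, 0], [0, 0, 0]], [[-1.2, -7.4, 0], [0, 0, 0]], [[-1.6, -9.9, 0], [0, 0, 0]], [[-1.6, -9.9, 0], [0, 0, 0]]]}}

```text
clock: 24.47
tcp_pos: [0.6232, 0.1231, 0.0764]
tool_rot: [-0.457, 0.458, -0.539, 0.539]
wrist_force: [-0.1, 0.5, -3.0]
width: 0.0266
```

```bash
python3 st.py s19.png
```

```text
[0.62320913 0.12350269 0.07643906] t 0.15178479262134725 lat -0.00011874182695320937 tiplat -0.00015869240139888634 [ 0.17859887  0.64226912 -3.56834903] [ 0.12699394 -0.02395232  0.02040701] 24.5167 [ 4.e-04 -1.e+00 -1.e-04]
```

View pics/s19.png

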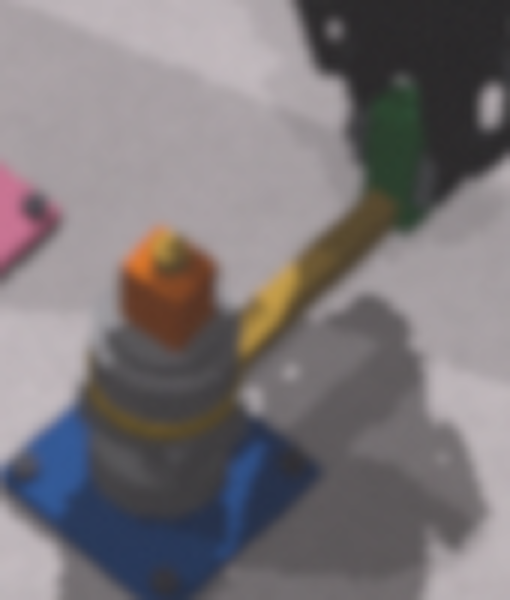

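Call:
{"method": "send_rows", "body": {"deltas": [[[-0.3, -2, 0], [0, 0, 0]], [[-0.6, -3.9, 0], [0, 0, 0]], [[-1, -5.9, 0], [0, 0, 0]], [[-1.3, -7.9, 0], [0, 0, 0]], [[-1.6, -9.9, 0], [0, 0, 0]], [[-1.6, -9.9, 0], [0, 0, 0]]]}}

```text
clock: 25.02
tcp_pos: [0.6216, 0.1136, 0.0765]
tool_rot: [-0.458, 0.458, -0.539, 0.539]
wrist_force: [0.8, -0.3, -3.6]
width: 0.027
```

```bash
python3 st.py s20.png
```

```text
[0.62159862 0.11376114 0.07644446] t 0.1419105948164274 lat -0.00013391989787344544 tiplat -0.00013270303858183658 [-0.34691685 -0.90515087 -2.81092136] [ 0.05108506  0.01741012 -0.01341927] 25.0667 [ 3.e-04 -1.e+00 -1.e-04]
```

Call:
{"method": "send_rows", "body": {"deltas": [[[-0.3, -2, 0], [0, 0, 0]], [[-0.6, -3.9, 0], [0, 0, 0]], [[-1, -5.9, 0], [0, 0, 0]], [[-1.3, -7.9, 0], [0, 0, 0]], [[-1.3, -7.9, 0], [0, 0, 0]]]}}

```text
clock: 25.48
tcp_pos: [0.6213, 0.1102, 0.0773]
tool_rot: [0.461, -0.456, 0.539, -0.538]
wrist_force: [0.7, 10.1, -3.2]
width: 0.0267
```

```bash
python3 st.py s21.png
```

```text
[0.62127727 0.11022636 0.07724603] t 0.13837019328899322 lat 0.00012016002832516623 tiplat 0.0005678197391458849 [ 1.97798296  9.7088879  -1.49765207] [ 2.14676647 -0.15915704 -0.14470045] 25.5333 [-0.0057 -1.      0.0021]
```

View pics/s21.png

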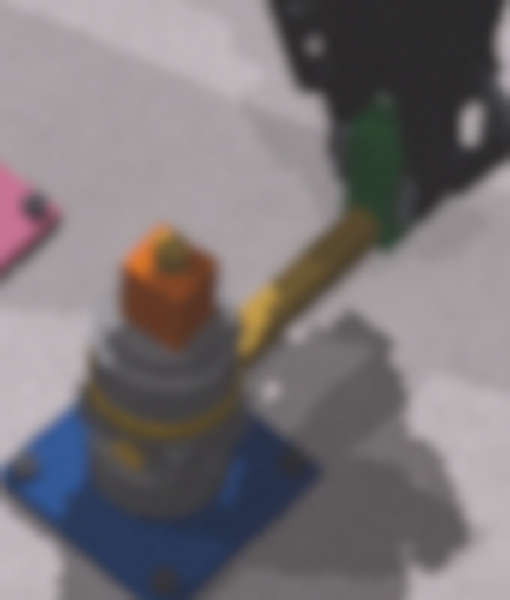

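Call:
{"method": "send_rows", "body": {"deltas": [[[-0.5, -3, 0], [0, 0, 0]], [[-1, -6, 0], [0, 0, 0]], [[-1.5, -9, 0], [0, 0, 0]], [[-1.5, -9, 0], [0, 0, 0]], [[-1.5, -9, 0], [0, 0, 0]]], "squeeze": 120}}

```text
clock: 25.95
tcp_pos: [0.62, 0.1026, 0.0773]
tool_rot: [0.461, -0.456, 0.539, -0.537]
wrist_force: [0.7, 14.5, -3.5]
width: 0.0265
```

```bash
python3 st.py s22.png
```

```text
[0.62000226 0.1026091  0.07728801] t 0.13064667745460087 lat 9.279496481089805e-05 tiplat 0.0007053619600952965 [ 1.05104628 14.46468668 -3.89654344] [ 2.73515812 -0.26388473 -0.07078459] 26.0 [-0.0074 -1.      0.0026]
```

View pics/s22.png

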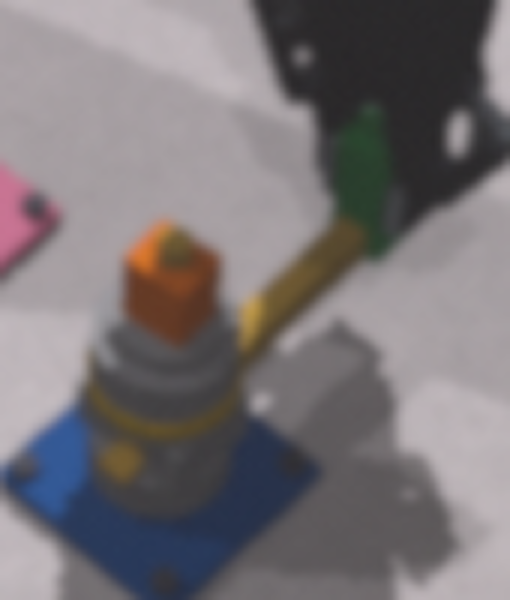

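Call:
{"method": "send_rows", "body": {"deltas": [[[-0.4, -2.5, 0], [0, 0, 0]], [[-0.8, -5, 0], [0, 0, 0]], [[-1.2, -7.5, 0], [0, 0, 0]], [[-1.6, -10, 0], [0, 0, 0]], [[-2, -12.5, 0], [0, 0, 0]], [[-2.4, -15, 0], [0, 0, 0]], [[-2.4, -15, 0], [0, 0, 0]]]}}

```text
clock: 26.58
tcp_pos: [0.6165, 0.0821, 0.0765]
tool_rot: [-0.458, 0.458, -0.539, 0.539]
wrist_force: [0.8, 3.3, -2.9]
width: 0.0272
```

```bash
python3 st.py s23.png
```

```text
[0.61650492 0.08204693 0.07646664] t 0.10978869821061148 lat -3.5879720425548156e-05 tiplat -1.6140186162477352e-05 [ 0.48286831  3.20311679 -3.77083175] [ 0.64071501 -0.12897522  0.02873001] 26.6333 [-0.e+00 -1.e+00  1.e-04]
```

View pics/s23.png

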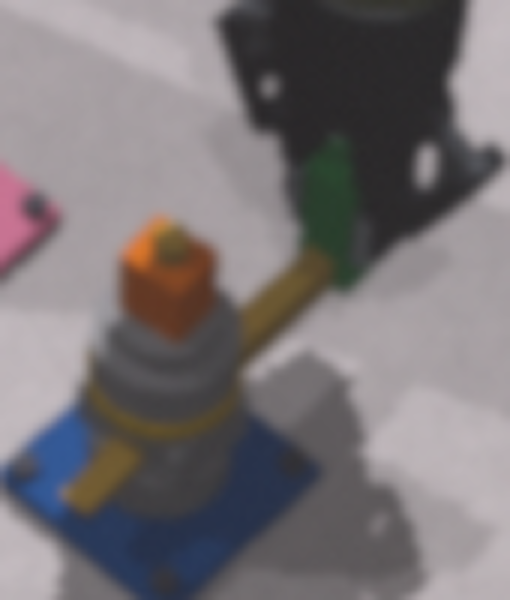

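Call:
{"method": "send_rows", "body": {"deltas": [[[-0.3, -2, 0], [0, 0, 0]], [[-0.6, -4, 0], [0, 0, 0]], [[-1, -6, 0], [0, 0, 0]], [[-1.3, -8, 0], [0, 0, 0]], [[-1.6, -10, 0], [0, 0, 0]], [[-2, -12, 0], [0, 0, 0]], [[-2.3, -14, 0], [0, 0, 0]], [[-2.6, -16, 0], [0, 0, 0]], [[-2.6, -16, 0], [0, 0, 0]]]}}

```text
clock: 27.38
tcp_pos: [0.6137, 0.0654, 0.0764]
tool_rot: [-0.458, 0.458, -0.539, 0.539]
wrist_force: [0.2, 2.3, -4.3]
width: 0.027
```

```bash
python3 st.py s24.png
```

```text
[0.61372528 0.06544926 0.07641284] t 0.09295926623442596 lat -9.692087776244467e-05 tiplat -0.00013965686025533067 [ 1.51172242  1.80399215 -4.49914913] [ 0.4616179  -0.1635903   0.02613242] 27.4333 [ 8.e-04 -1.e+00 -2.e-04]
```

View pics/s24.png

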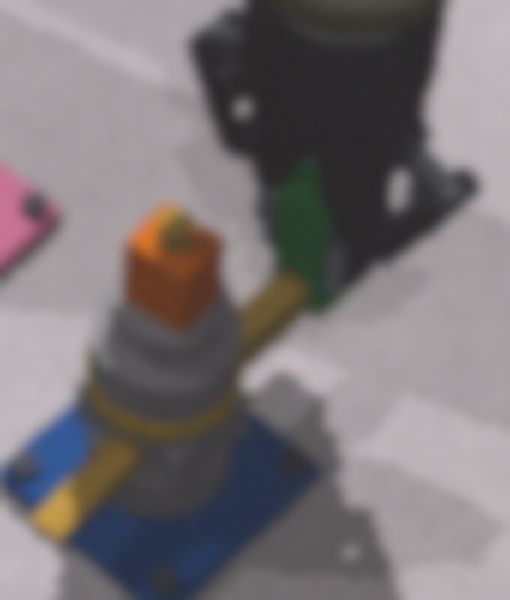

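Call:
{"method": "send_rows", "body": {"deltas": [[[-0.3, -2, 0], [0, 0, 0]], [[-0.6, -4, 0], [0, 0, 0]], [[-1, -6, 0], [0, 0, 0]], [[-1.3, -8, 0], [0, 0, 0]], [[-1.6, -10, 0], [0, 0, 0]], [[-2, -12, 0], [0, 0, 0]], [[-2.3, -14, 0], [0, 0, 0]], [[-2.7, -16.6, 0], [0, 0, 0]], [[-2.7, -16.6, 0], [0, 0, 0]], [[-2.7, -16.6, 0], [0, 0, 0]]]}}

```text
clock: 28.27
tcp_pos: [0.611, 0.0489, 0.0764]
tool_rot: [-0.457, 0.458, -0.539, 0.539]
wrist_force: [-0.8, 0.0, -3.4]
width: 0.0263
```

```bash
python3 st.py s25.png; python3 - <<'E'
from ov import *
from scipy.spatial.transform import Rotation as R
g=vision.grab_frame("scene");o=robot.get_obs();M=R.from_quat(np.roll(o["tool_rot"],-1)).as_matrix()
overlay(g,o["tcp_pos"][:2],M[:2,0],[(0,0,.045,0,0),(-.004,0,.045,0,0)],"o25.png",(260,200,335,285),7)
E
```

```text
[0.61097375 0.0490137  0.07636137] t 0.07629437226251115 lat -0.00015642130593677625 tiplat -0.0001738894570039659 [-1.58702505 -1.11043168 -3.13769205] [ 0.01650477 -0.02299357 -0.00579988] 28.3167 [ 8.e-04 -1.e+00 -4.e-04]
```

View pics/o25.png

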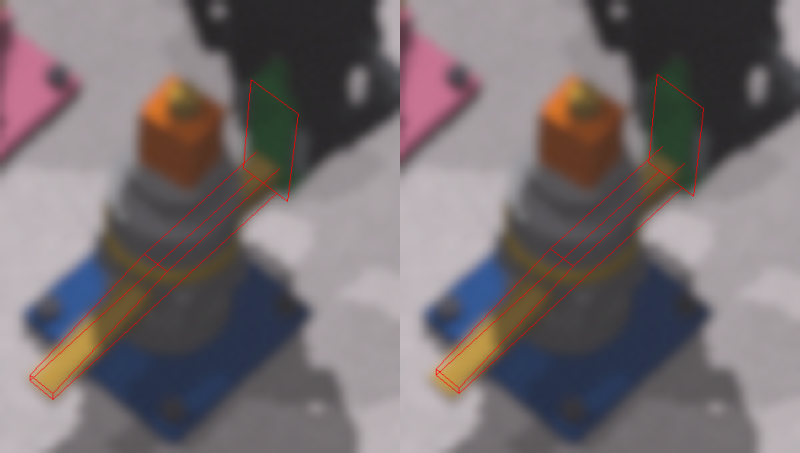

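View pics/s25.png

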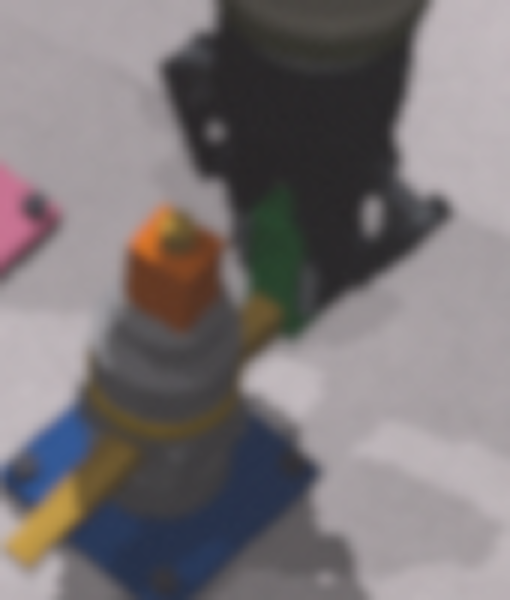

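Call:
{"method": "send_rows", "body": {"deltas": [[[0, 0, -0.2], [0, 0, 0]], [[0, 0, -0.2], [0, 0, 0]], [[0, 0, -0.2], [0, 0, 0]], [[0, 0, -0.2], [0, 0, 0]], [[0, 0, -0.2], [0, 0, 0]], [[0, 0, -0.2], [0, 0, 0]], [[0, 0, -0.2], [0, 0, 0]]], "grip": -1, "squeeze": 20}}

```text
clock: 28.95
tcp_pos: [0.6112, 0.0497, 0.0764]
tool_rot: [-0.458, 0.458, -0.539, 0.539]
wrist_force: [-0.5, -0.5, 0.2]
width: 0.0851
```

```bash
python3 st.py s26.png; python3 - <<'E'
from h import *
f=vision.grab_frame("wrist"); save(f,"w26.png",s=1.2)
E
```

```text
[0.61115178 0.04965922 0.07631782] t 0.07696020250676636 lat -8.50365517438955e-05 tiplat -2.4639315000650475e-05 [-0.15809797 -0.51380865  0.20012245] [ 0.05695912  0.00387719 -0.05317411] 29.0 [ 1.e-04 -1.e+00  0.e+00]
```

View pics/s26.png

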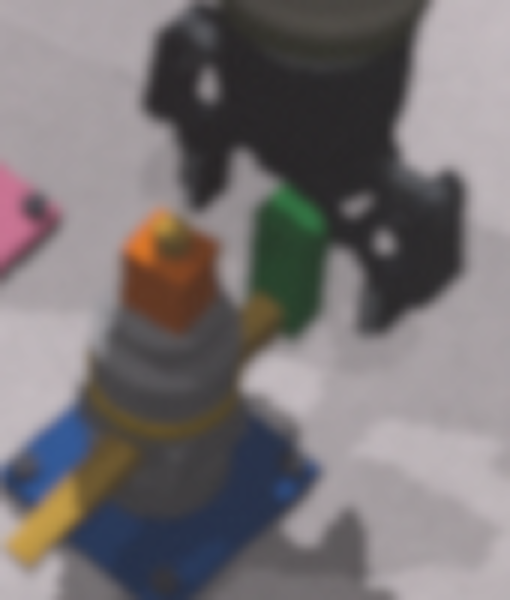

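View pics/w26.png

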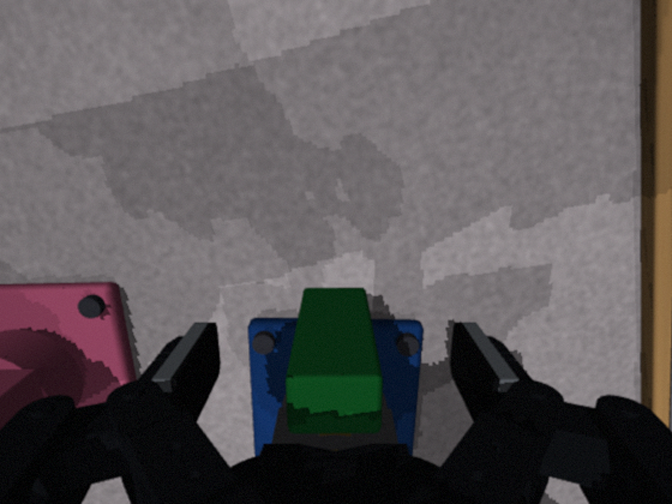

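Call:
{"method": "send_rows", "body": {"deltas": [[[0, 1, 8], [0, 0, 0]], [[0.5, 3, 20], [0, 0, 0]], [[1, 6, 38], [0, 0, 0]], [[2, 12, 60], [0, 0, 0]], [[4, 25, 85], [0, 0, 0]], [[8, 50, 110], [0, 0, 0]], [[12, 80, 130], [0, 0, 0]], [[16, 110, 140], [0, 0, 0]], [[20, 140, 140], [0, 0, 0]], [[24, 165, 140], [0, 0, 0]]]}}

```text
clock: 29.88
tcp_pos: [0.6354, 0.2176, 0.2192]
tool_rot: [-0.459, 0.457, -0.538, 0.539]
wrist_force: [0.5, 0.1, -0.1]
width: 0.0852
```

Call:
{"method": "send_rows", "body": {"deltas": [[[-20, 30, 0], [0, 0, 0]], [[-40, 60, 0], [0, 0, 0]], [[-60, 90, 0], [0, 0, 0]], [[-60, 90, 0], [0, 0, 0]], [[-60, 90, 0], [0, 0, 0]], [[-60, 90, 0], [0, 0, 0]]]}}

```text
clock: 30.38
tcp_pos: [0.5754, 0.3045, 0.2173]
tool_rot: [-0.458, 0.458, -0.538, 0.539]
wrist_force: [0.5, -1.2, -0.3]
width: 0.0852
```

```bash
python3 - <<'E'
from ov import *
g=vision.grab_frame("scene");t=vision.grab_frame("top"); save(g,"s27.png",s=1.4);save(t,"t27.png",(250,130,350,225),7)
save(g,"s27c.png",(255,190,335,285),7)
np.save("t27.npy",np.array([g,t],dtype=object),allow_pickle=True)
o=robot.get_obs();print(o["tcp_pos"],o["wrist_force"],o["clock"])
C=(.5987,-.0264)
for z in (.169,.176,.179,.183):
    print(z,((pix(t,[*C,z])-[250,130]+.5)*7).round(1),((pix(g,[*C,z])-[255,190]+.5)*7).round(1))
E
```

```text
[0.57611907 0.30319058 0.21672825] [-0.2433362   0.55391869 -0.18694488] 30.4833
0.169 [391.9 302.6] [271.2 217.9]
0.176 [393.3 298.7] [271.9 205. ]
0.179 [393.9 297. ] [272.2 199.4]
0.183 [394.7 294.8] [272.6 192. ]
```

View pics/s27c.png

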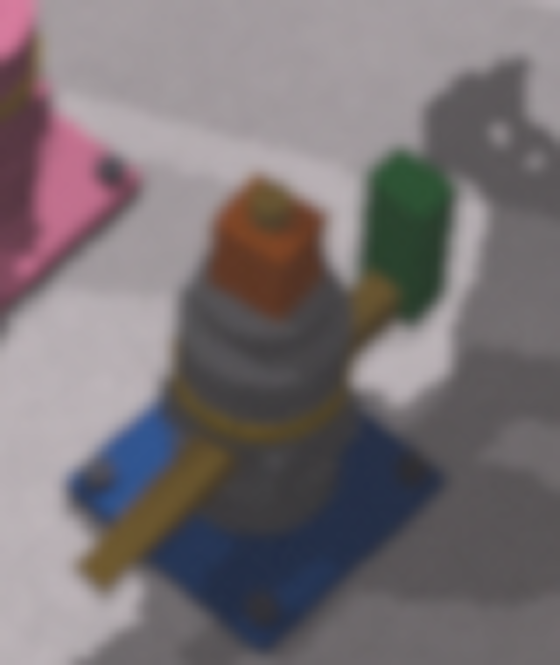

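View pics/t27.png

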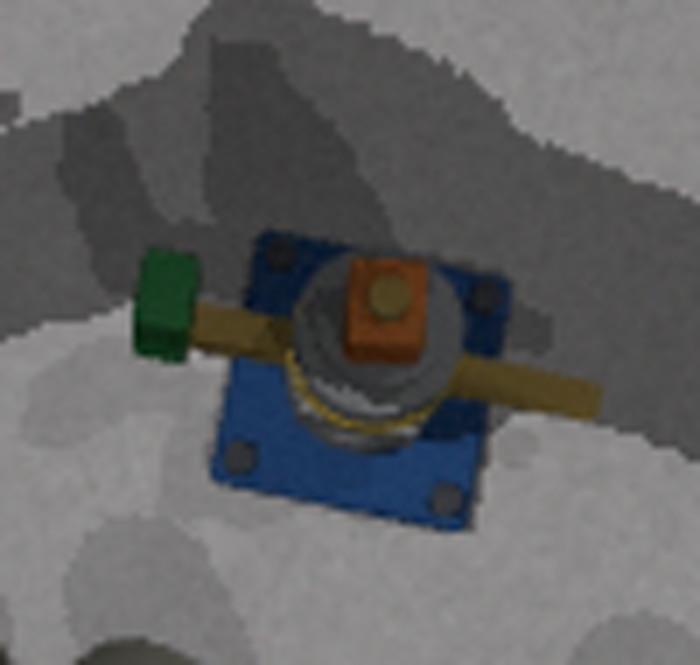

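View pics/s27.png

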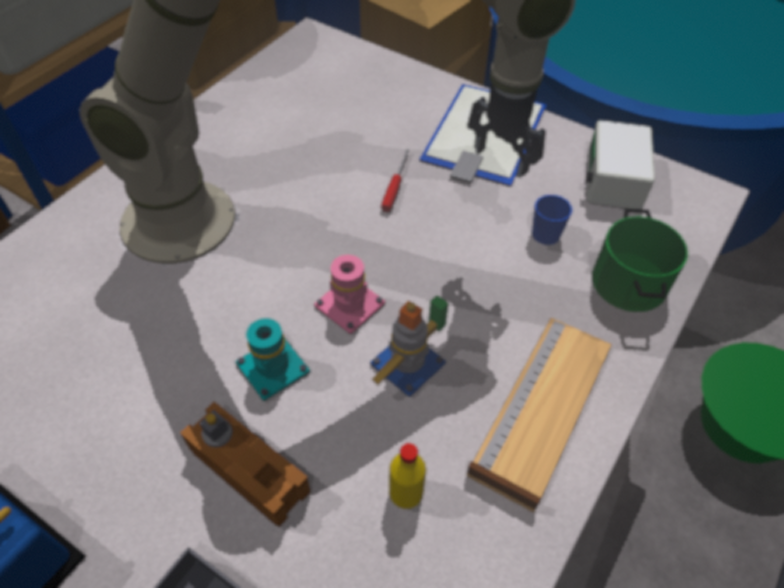

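```bash
python3 - <<'E'
from h import *
g,t=np.load("t27.npy",allow_pickle=True)
h=ray(t,((172+.5)/7-.5+250,(298+.5)/7-.5+130),.115); tip=ray(t,((598+.5)/7-.5+250,(400+.5)/7-.5+130),.047)
print(h,np.linalg.norm(h[:2]-[.5987,-.0264]),tip,np.linalg.norm(tip[:2]-h[:2]),np.degrees(np.arctan2(*(tip-h)[1::-1])))
robot.sign_off()
E
```

```text
[0.60823586 0.04735495 0.115     ] 0.07436884322353893 [ 0.58739757 -0.11115356  0.047     ] 0.1598723936977972 -97.48942777462585
the job is handed in; nothing more can be done
```

I finished both parts and handed the job in at about 30.5 s on the clock, but the sign-off gave no verdict.

**Arbor:** I took the orange-headed arbor from the rack and seated it in the blue stand's sleeve with to-and-fro twists. The press peaked at about 22 N by the wrist force, which works out to about 1.7 mm of sink on the spring, under the 2.5 mm limit. At the end each 0.4 mm of further push added about 3.6 N. That matches the sleeve's own spring, so I took the collar as home; the camera agreed, showing the stub at about 169 mm. Then I let go.

**Drift:** I gripped the drift by its handle and pushed it thin end first through the slot. It met no force until the wedge reached the shank, then needed up to about 14.5 N, a little under the 15 to 25 N you gave. I pushed on until the handle was about 76 mm from the sleeve axis, released it and moved the arm away.

**Last checks:**

| Check | Result | Needed |
|---|---|---|
| Arbor lift, from the scene camera | about 8 to 10 mm (geometry says 10) | 7 to 14 mm |
| Arbor position | upright and on the axis by eye | within 8 mm |
| Drift handle to sleeve axis | about 74 mm (top camera), 76 mm (arm) | under 95 mm |
| Drift direction from slot direction | about 2° | under 8.6° (0.15 rad) |
| Spare arbor, bottle, beaker, screwdriver | look undisturbed; not measured | under 30 mm |
| Robot contact | wrist force near zero, arm clear | touches nothing |

**Disagreements:** While the drift was held in the air, the scene camera put its tip about 3 to 4 mm from where the arm's position put it. Once the drift was in place the two agreed. I checked that the drift lies level only by eye.

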